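# Stir the scent beads, then hold the bath lid half open

### The job

Get the scent beads ready for warming: take the glass rod from its stand, push it down among the beads in the glass beaker nearly to its floor, stir them in wide circles, about half-way out to the wall, for at least three full turns, and leave the rod in the beaker, without spilling a bead or shifting the beaker much. Then lift the lid of the heating bath by its black handle and hold it half open, at about 50 degrees, so that a colleague can set the beaker in; it falls shut if let go, so finish while still holding the handle. Leave the bottles and the jar where they stand.

Things in the scene. Friction and masses are not known exactly. Their poses are not given: they have to be found in the camera images.
- lid_angle (a joint): angle in rad of the steel lid (about 170 x 274 mm) of the white heating bath (160 deep x 270 wide x 135 mm high). 0 = shut, grows as the front edge goes up and back; 50 degrees = 0.87; the hinge stops at 1.3. Weighs about 0.45 to 0.8 kg; no stay or catch, it falls shut from any angle. The shut lid's raised panel tops out 151 mm above the bench
- lid_hinge (a point): mid-point of the lid's hinge axis at the rear of the bath, 139 mm above the bench. Its x axis points to the bath's rear (away from the handle), its y axis lies along the hinge; it does not turn with the lid. The bath stands turned by up to about 15 degrees
- handle_grip (a point): middle of the grip of the lid's handle: a black round bar, 22 mm thick and 62 mm long, that juts straight forward from the middle of the lid's front edge, along the lid; nothing beside it. This point lies 213 mm in front of the hinge axis and 3 mm above it when shut, 43 mm in front of the lid's front edge, and turns with the lid; its x axis points along the lid towards the hinge
- lid: the lid with its handle; origin at the middle of the hinge axis, axes turn with the lid
- beaker: clear glass beaker, 104 mm across (108 at the lip), 105 mm high, wall 3 mm, floor 4 mm thick, 0.35 kg, loose, standing on the bench; origin at the centre of its underside, z up. Holds eight loose beads in one layer
- rod_center (a point): middle of the stirring rod: green glass, 8 mm thick, 180 mm long, about 25 g, loose. At the start it stands upright in a white stand (round foot 64 mm across, tube 24 mm across and 58 mm high, hole 10 mm wide with its floor 6 mm above the bench): its top is 186 mm above the bench, free above the tube. z runs up along the rod
- rod_tip (a point): lower end of the rod, 90 mm below its middle
- rod: the stirring rod; its origin is its lower end, z up along the rod
- bead0_center (a point): centre of a terracotta ceramic bead, 18 mm across, 10 g, in the beaker
- bead1_center (a point): centre of a white ceramic bead, 18 mm across, 10 g, in the beaker
- bead2_center (a point): centre of a white ceramic bead, 18 mm across, 10 g, in the beaker
- bead3_center (a point): centre of a white ceramic bead, 18 mm across, 10 g, in the beaker
- bead4_center (a point): centre of a white ceramic bead, 18 mm across, 10 g, in the beaker
- bead5_center (a point): centre of a white ceramic bead, 18 mm across, 10 g, in the beaker
- bead6_center (a point): centre of a terracotta ceramic bead, 18 mm across, 10 g, in the beaker
- bead7_center (a point): centre of a terracotta ceramic bead, 18 mm across, 10 g, in the beaker
- amber_bottle: amber glass bottle with black cap, 48 mm across, 95 mm high, loose, to be left alone; origin at the centre of its underside
- black_jar: black jar, 68 mm across, 90 mm high, loose, to be left alone; origin at the centre of its underside
- white_bottle: white plastic bottle, 44 mm across, 80 mm high, loose, to be left alone; origin at the centre of its underside
Mind the look-alikes: they are no part of the job. Several things look just like the beaker: the one meant starts farthest to the robot's left.

How it is judged:
On the way, in this order (a step that is already met when the one before it is completed fails the run):
1. the held rod, its end within 20 mm of the beaker's floor and the lid shut, passes one side of the beaker's centre (8 mm or more off it) (horizontal distance between rod_tip and beaker below 0.052 m and z of rod_tip in the frame of beaker below 0.025 m and contact force between the fingers and rod above 0.5 N and value of joint lid_angle below 0.1 rad and x of rod_tip in the frame of beaker above 0.008 m and y of rod_tip in the frame of beaker between -0.008 and 0.008 m).
2. then passes the opposite side (horizontal distance between rod_tip and beaker below 0.052 m and z of rod_tip in the frame of beaker below 0.025 m and contact force between the fingers and rod above 0.5 N and value of joint lid_angle below 0.1 rad and x of rod_tip in the frame of beaker below -0.008 m and y of rod_tip in the frame of beaker between -0.008 and 0.008 m).
3. then passes a third side, a quarter turn away (horizontal distance between rod_tip and beaker below 0.052 m and z of rod_tip in the frame of beaker below 0.025 m and contact force between the fingers and rod above 0.5 N and value of joint lid_angle below 0.1 rad and y of rod_tip in the frame of beaker above 0.008 m and x of rod_tip in the frame of beaker between -0.008 and 0.008 m).
4. then passes the fourth side (three turns in either direction pass all of these), and at least two of the three terracotta beads are then 10 mm or more from where they lay (horizontal distance between rod_tip and beaker below 0.052 m and z of rod_tip in the frame of beaker below 0.025 m and contact force between the fingers and rod above 0.5 N and value of joint lid_angle below 0.1 rad and y of rod_tip in the frame of beaker below -0.008 m and x of rod_tip in the frame of beaker between -0.008 and 0.008 m and (distance of each of bead0_center, bead6_center from where it was at the start of the episode above 0.01 m or distance of each of bead0_center, bead7_center from where it was at the start of the episode above 0.01 m or distance of each of bead6_center, bead7_center from where it was at the start of the episode above 0.01 m)).
5. the rod has been let go in the beaker, the lid still shut (contact force between the fingers and rod below 0.1 N and horizontal distance between rod_tip and beaker below 0.052 m and z of rod_tip in the frame of beaker below 0.05 m and value of joint lid_angle below 0.1 rad), for 0.3 s.
At the end, for the whole second after the job is handed in: The fingers hold the handle (over 0.5 N) with the lid still at 50 degrees, 7 either way; the rod is let go and at rest in the beaker, its end inside and low; the beaker is upright, within 40 mm of where it stood, with all eight beads in it; nothing but the hand can carry the lid (value of joint lid_angle between 0.753 and 0.993 rad and velocity of joint lid_angle between -0.1 and 0.1 rad/s and contact force between the fingers and lid above 0.5 N and distance between the grasp point and handle_grip below 0.045 m and contact force between each of lid, the fingers and rod below 0.1 N and contact force between lid and beaker below 0.1 N and angle between beaker's own z axis and vertical below 0.15 rad and distance of beaker from where it was at the start of the episode below 0.04 m and linear speed of rod below 0.1 m/s and horizontal distance between rod_tip and beaker below 0.052 m and z of rod_tip in the frame of beaker below 0.05 m and horizontal distance between each of bead0_center, bead1_center, bead2_center, bead3_center, bead4_center, bead5_center, bead6_center, bead7_center and beaker below 0.053 m and z of each of bead0_center, bead1_center, bead2_center, bead3_center, bead4_center, bead5_center, bead6_center, bead7_center in the frame of beaker below 0.09 m); the arm keeps its last pose, push and grip.
It fails at once if the amber bottle is moved more than 30 mm or knocked over (distance of amber_bottle from where it was at the start of the episode above 0.03 m or angle between amber_bottle's own z axis and vertical above 0.5 rad).
It fails at once if the black jar is moved more than 30 mm or knocked over (distance of black_jar from where it was at the start of the episode above 0.03 m or angle between black_jar's own z axis and vertical above 0.5 rad).
It fails at once if the white bottle is moved more than 30 mm or knocked over (distance of white_bottle from where it was at the start of the episode above 0.03 m or angle between white_bottle's own z axis and vertical above 0.5 rad).
It also fails if it takes over 72 s, if anything falls off the work surface, if the arm or the gripper's body presses on something with over 40 N, if the wrist force passes 120 N, or if a joint passes its speed limit or range.

### The arm

A 7-joint arm with a two-finger parallel gripper is mounted at the origin on the work surface. World frame = base frame: x ahead of the robot, y to its left, z up, the work surface at z = 0. Lengths are in m, angles in rad, forces in N, time in s.
With the tool pointing down it reaches from about 0.425 to 0.875 m from the base axis. Payload 8.4 kg.
Tool frame: the origin (TCP) lies on the mounting face of the last link; the fingertips stand 173 mm ahead of it and the grasp point (between the pads) lies 155 mm ahead of it (env.tcp_to_grasp is the distance from the TCP to the grasp point, in m); z points along the fingers, y is the direction in which the jaws open and shut (so a half turn about z gives the same grasp; the last joint's range is limited). The gripper opens to 85 mm and grips with 20 to 120 N. Pads are 22 mm wide; open, the fingers measure 114 mm over their backs; the gripper's body (76 mm by 85 mm) begins 54 mm behind the grasp point. The pads swing forward as they close: fully open they stand 13 mm farther back than shut.
Start: joints at [-1.269, 0.333, 0.04, 1.465, -0.013, 1.343, -0.059], TCP at [0.254, 0.598, 0.405] pointing down, gripper open.
Joint ranges: [-2.58, 2.58], [-0.38, 2.09], [-1.3, 1.39], [0.25, 2.4], [-1.5, 4.64], [0.08, 2.09], [-2.65, 2.65]. Speed limits (rad/s): [2.22, 2.22, 2.79, 2.79, 3.14, 3.14, 3.14].

### API

Orientations are given as a unit quaternion [w, x, y, z].
In Python, from cell import telemetry, grab_frame, camera_info, workorder, env gives the robot as it stands. The module is installed in compiled form; this text tells all that it offers.
- The arm moves only by the tool send_rows, never from a script. Its arguments are lists of equal length, an entry for each row: "travel": the shift along the tool's x, y, z in mm, a list of three; "dr": the turn, a rotation vector about the tool's x, y, z in degrees, a list of three; "gripper": the closure in counts, from 0 (fully open) to 255 (shut). In form: {"travel": [[dx, dy, dz], ...], "dr": [[rx, ry, rz], ...], "gripper": [gripper, ...]}. A call has 1 to 20 rows; each row shifts and turns the commanded pose from where the row before left it, along the tool's axes as they then stand; what a row does not reach is not made up. A row lasts 1/10 s, in which the tool goes at most 50 mm and 8.59 degrees, less where a joint would pass 70% of its speed; a pose out of reach is approached as far as the arm can. A call is refused whole if a number of a shift passes 50 or a number of a turn 8.59, either way. A call with a gripper value outside its range is refused whole. The fingers move at their own pace and stop on an object; "grip_force" is the grip in N (left out, the last holds). Time passes only in rows, so rows that do not move let the fingers close. It gives the time, the measured TCP pose, the force and the opening at its end, in the units of the state.
- telemetry.sense(): the state, without advancing time (a new reading comes with each control period).
- grab_frame(name): name is "scene" or "top"; returns the picture (400x640x3 uint8, red, green, blue); there is no depth.
- camera_info(name): a dict with "fovy" (degrees; the focal length in pixels is half the picture's height over the tangent of half this angle, whatever the lens; pixels are square), "cx", "cy" (the principal point, pixels), "eye" and "rotation" of the camera in the world. Camera axes: x right, y up, looking along -z (the intrinsics and any distortion apply to the point x, -y, -z); pixel columns grow to the right and rows downward; lengths in m; the calibration is good to about 2 mm. A picture is of the moment at which its call begins. camera_info takes no time and is no camera call.
- workorder.hand_in(): hands the job in, once; it reports no verdict.
The state is a dict: "t": time; "joint_pos": joint angles; "joint_velocities": joint speeds; "effort": joint torques, N m; "position": TCP position; "orientation": TCP orientation; "ft_force": force on the tool from outside, world axes, zero at the start; "moment": the same for the moment, N m; "opening": opening from 0.0 (shut) to 1.0 (fully open).
Only numpy, scipy, OpenCV 4.12 (cv2) and the standard library are available. Lean on these libraries where they do the work, as an engineer would, in place of code of your own. Each camera call takes 0.05 s, during which the arm holds its last target.

## Working session

There is one attempt and no reset: what is moved stays moved. The work goes in short steps, Python scripts to look and compute and a tool call to move; the robot and the scene stay as the last step left them, time stands still between calls to the robot, and variables do not carry over. Pictures are saved under pics/ and viewed, and the job is handed in when it is done.

Besides the shell and the picture viewer there is one more tool, called after "Call:" by a JSON object that holds its "method" and its "body". send_rows: Moves the arm, as the interface text tells. Its arguments: {"type":"object","properties":{"travel":{"type":"array","items":{"type":"array","items":{"type":"number"}}},"dr":{"type":"array","items":{"type":"array","items":{"type":"number"}}},"gripper":{"type":"array","items":{"type":"number"}},"grip_force":{"type":"number"}},"required":["travel","dr","gripper"]}

```bash
mkdir -p pics; python3 - <<'E'
from cell import telemetry, grab_frame, camera_info, workorder, env
import cv2
for n in("scene","top"):
    im=grab_frame(n); cv2.imwrite(f"pics/{n}0.png",im[:,:,::-1]); print(n,camera_info(n))
print(telemetry.sense()); print(env.tcp_to_grasp)
E
```

```text
scene {'fovy': 48.20267159532886, 'cx': 317.2338513025317, 'cy': 199.9819320176327, 'eye': array([ 1.1161861 , -0.4857969 ,  0.96513386]), 'rotation': array([0.83343777, 0.30451559, 0.15465418, 0.43443507])}
top {'fovy': 49.512418320888884, 'cx': 320.4526689063438, 'cy': 200.43619012979033, 'eye': array([ 0.36300071, -0.0719891 ,  1.4136159 ]), 'rotation': array([-0.70098535, -0.04800634,  0.03907859,  0.7104842 ])}
{'t': 0.1, 'joint_pos': array([-1.26919382,  0.33384001,  0.0398515 ,  1.46615625, -0.0134189 ,
        1.34331041, -0.05850942]), 'joint_velocities': array([ 1.85633822e-04,  4.44730111e-04,  2.61814927e-05, -3.30470367e-03,
       -8.74889889e-04,  1.51973807e-03,  6.43325278e-04]), 'effort': array([ 5.98408471e-03, -6.60016537e+01,  1.37172025e+00, -4.06477726e+01,
        1.73959538e-02,  8.82008113e-03, -6.98812119e-05]), 'position': array([0.25353474, 0.59834757, 0.40392288]), 'orientation': array([-1.09127949e-04,  1.99066603e-01,  9.79985695e-01, -7.15928422e-04]), 'ft_force': array([ 0.07381304, -0.50583811, -0.32359866]), 'moment': array([0.02767166, 0.02867233, 0.04109132]), 'opening': 0.9944821087361805}
0.1547
```

View pics/scene0.png

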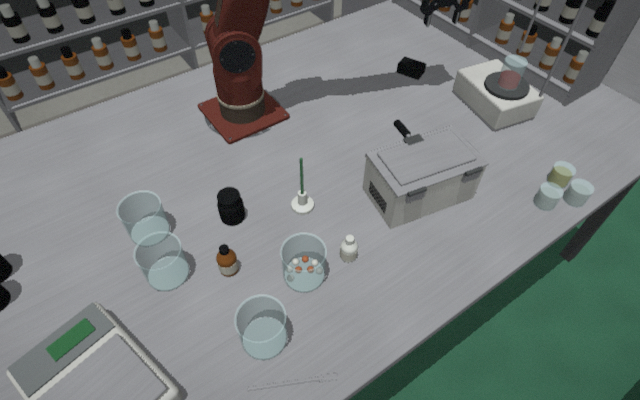

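View pics/top0.png

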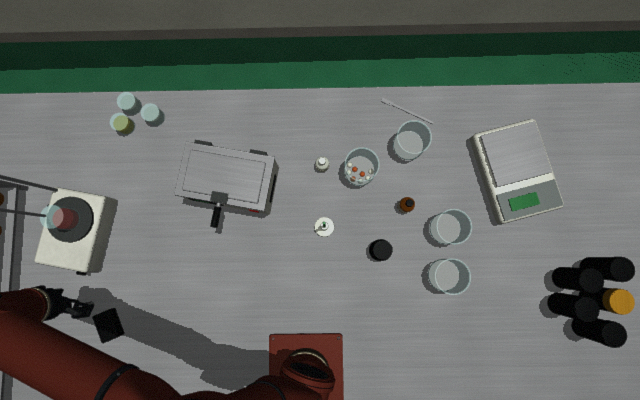

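```bash
cat > h.py <<'E'
import numpy as np, cv2
from cell import telemetry, grab_frame, camera_info, workorder, env
from scipy.spatial.transform import Rotation as R
C={}
for n in("scene","top"):
    c=camera_info(n); q=c['rotation']; C[n]=(200/np.tan(np.radians(c['fovy']/2)),c['cx'],c['cy'],np.array(c['eye']),R.from_quat([q[1],q[2],q[3],q[0]]).as_matrix())
def ray(n,u,v):
    f,cx,cy,e,M=C[n]; d=M@np.array([(u-cx)/f,-(v-cy)/f,-1]); return e,d/np.linalg.norm(d)
def plane(n,u,v,z):
    e,d=ray(n,u,v); return e+d*(z-e[2])/d[2]
def proj(n,p):
    f,cx,cy,e,M=C[n]; q=M.T@(np.array(p)-e); return np.array([cx-f*q[0]/q[2],cy+f*q[1]/q[2]])
def tri(a,b):
    e1,d1=ray("scene",*a); e2,d2=ray("top",*b)
    A=np.array([d1,-d2]).T; t=np.linalg.lstsq(A,e2-e1,rcond=None)[0]
    p,q=e1+d1*t[0],e2+d2*t[1]; return (p+q)/2,np.linalg.norm(p-q)
def pose():
    s=telemetry.sense(); q=s['orientation']; return s,np.array(s['position']),R.from_quat([q[1],q[2],q[3],q[0]]).as_matrix()
def crop(n,im,u0,v0,u1,v1,k,name):
    cv2.imwrite("pics/"+name,cv2.resize(im[v0:v1,u0:u1,::-1],None,fx=k,fy=k,interpolation=cv2.INTER_CUBIC))
E
python3 - <<'E'
from h import *
np.set_printoptions(precision=4,suppress=True)
print(camera_info('top').keys())
print('base',proj('top',[0,0,0]),proj('scene',[0,0,0]))
for n in C: print(n,'lookdir',-C[n][4][:,2])
print('beaker top img plane',plane('top',361,166,0.05),'scene',plane('scene',304,264,0.05))
print('stand',plane('top',324,227,0.0),plane('scene',302,205,0.0))
print('grip',plane('top',216,216,.142),plane('scene',402,128,.142), tri((402,128),(216,216)))
t=cv2.imread('pics/top0.png')[:,:,::-1]; s=cv2.imread('pics/scene0.png')[:,:,::-1]
crop('top',t,295,130,395,255,6,'c_top1.png'); crop('s',s,220,150,360,300,5,'c_sc1.png'); crop('t',t,165,130,295,240,6,'c_top2.png'); crop('s',s,355,110,495,230,5,'c_sc2.png')
E
```

```text
dict_keys(['fovy', 'cx', 'cy', 'eye', 'rotation'])
base [305.0031 371.1381] [242.7934 112.0432]
scene lookdir [-0.5224  0.3732 -0.7667]
top lookdir [ 0.123   0.0118 -0.9923]
beaker top img plane [ 0.6411 -0.1868  0.05  ] scene [ 0.6376 -0.1806  0.05  ]
stand [ 0.4508 -0.0657  0.    ] [ 0.4493 -0.0614  0.    ]
grip [0.4787 0.2519 0.142 ] [0.4761 0.2586 0.142 ] (array([0.4794, 0.2522, 0.1471]), np.float64(0.003643980329081471))
```

View pics/c_top1.png

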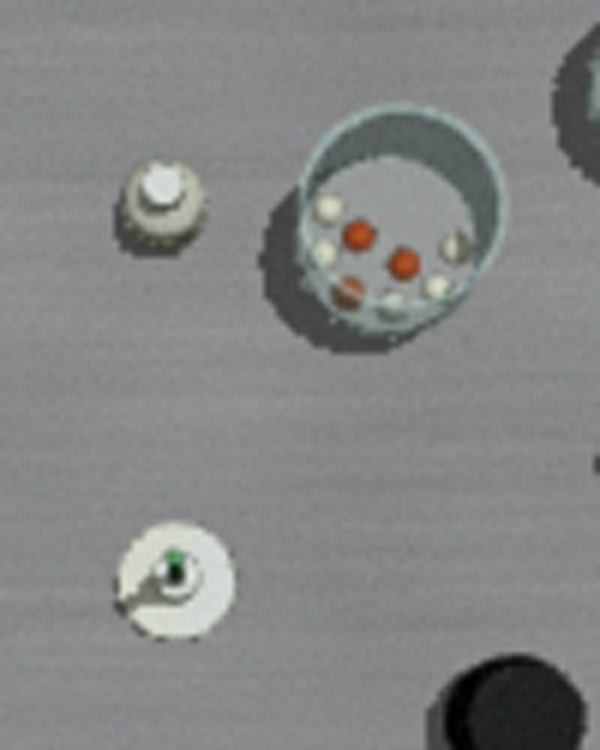

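View pics/c_sc1.png

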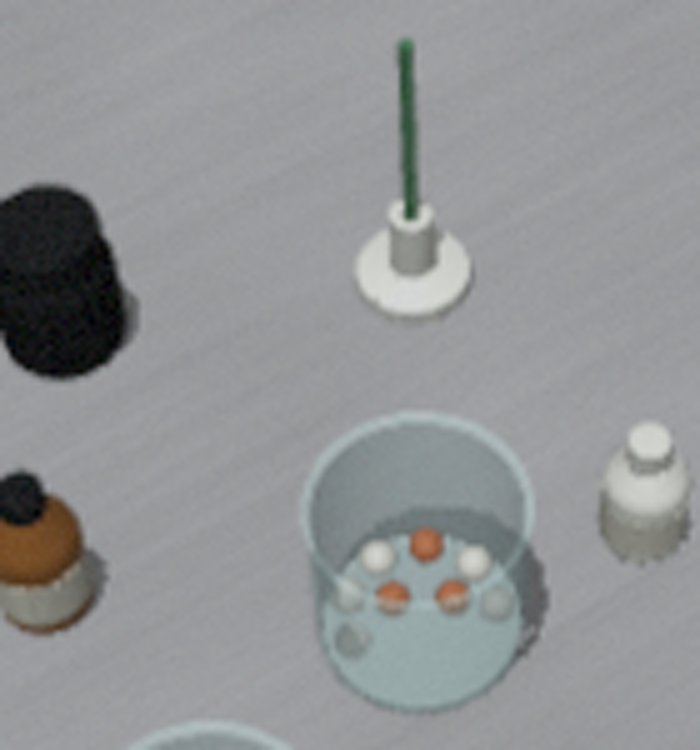

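View pics/c_top2.png

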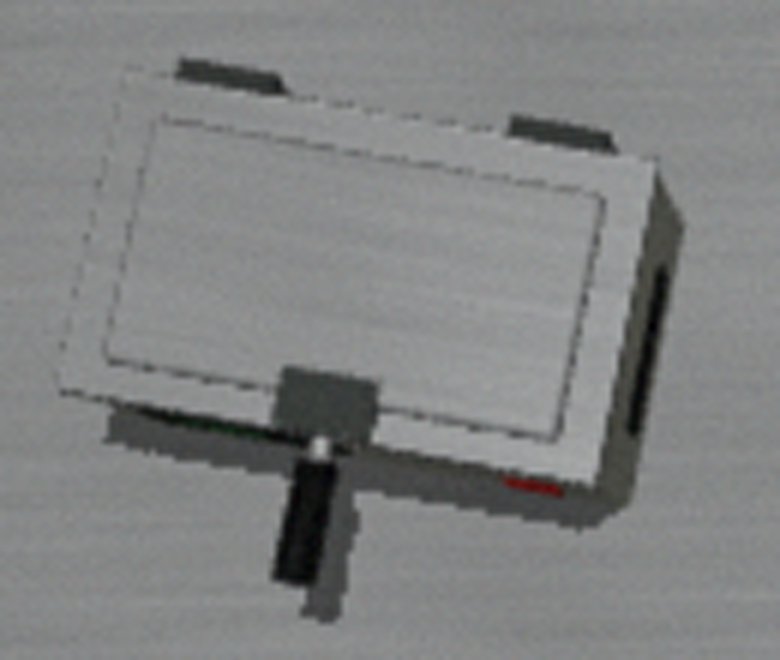

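View pics/c_sc2.png

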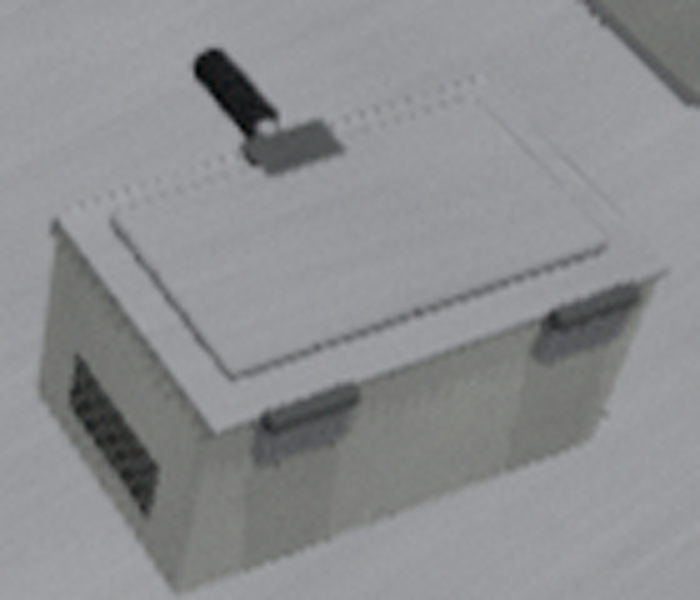

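```bash
python3 - <<'E'
from h import *
np.set_printoptions(precision=4,suppress=True)
t=cv2.imread('pics/top0.png')[:,:,::-1]; s=cv2.imread('pics/scene0.png')[:,:,::-1]
def comp(m,u0,v0,u1,v1):
    k=np.zeros_like(m); k[v0:v1,u0:u1]=m[v0:v1,u0:u1]
    n,l,st,c=cv2.connectedComponentsWithStats(k.astype(np.uint8)); i=1+np.argmax(st[1:,4]); return st[i],c[i],l==i
# foot
for n,im,b,th in(('top',t,(305,205,345,245),185),('scene',s,(280,185,325,225),195)):
    st,c,l=comp((im.min(2)>th),*b); (cn)=cv2.findContours(l.astype(np.uint8),0,1)[0][0]; h=cv2.convexHull(cn); e=cv2.fitEllipse(h)
    print(n,'foot',st,c,e, plane(n,*e[0],0.005))
    g=(im[:,:,1].astype(int)-im[:,:,0]>18)
    b2=(310,210,340,240) if n=='top' else (290,145,320,205)
    st,c,l=comp(g,*b2); ys,xs=np.nonzero(l); print(n,'green',st,c)
    print('top end',xs[ys==ys.min()].mean(),ys.min(),plane(n,xs[ys==ys.min()].mean(),ys.min()+ (1.5),.186), 'bottom',xs[ys==ys.max()].mean(),ys.max(), plane(n,xs[ys==ys.max()].mean(),ys.max(),.058))
# terracotta
    o=(im[:,:,0].astype(int)-im[:,:,2]>60)
    b3=(340,145,385,190) if n=='top' else (275,235,330,290)
    k=np.zeros(o.shape,np.uint8); k[b3[1]:b3[3],b3[0]:b3[2]]=o[b3[1]:b3[3],b3[0]:b3[2]]
    N,L,S,Cc=cv2.connectedComponentsWithStats(k)
    for i in range(1,N): 
        if S[i,4]>4: print(n,'bead',Cc[i],S[i,4],plane(n,*Cc[i],.013))
E
```

```text
top foot [315 217  19  19 205] [324.6732 226.3512] ((324.047607421875, 226.29124450683594), (18.242368698120117, 18.512815475463867), 157.38583374023438) [ 0.4528 -0.0659  0.005 ]
top green [323 222   3   3   8] [323.875 222.875]
top end 324.0 222 [ 0.4492 -0.0666  0.186 ] bottom 323.5 224 [ 0.4566 -0.0645  0.058 ]
top bead [354.375 168.75 ] 16 [ 0.6398 -0.168   0.013 ]
top bead [362.  173.5] 16 [ 0.6236 -0.1926  0.013 ]
scene foot [292 197  21  15 166] [301.8253 205.4217] ((301.9211120605469, 203.35995483398438), (16.0560245513916, 20.900876998901367), 85.28301239013672) [ 0.4478 -0.0605  0.005 ]
scene green [300 158   3  36  77] [301.013  175.2727]
top end 301.0 158 [ 0.4564 -0.0647  0.186 ] bottom 301.5 193 [ 0.4541 -0.0648  0.058 ]
scene bead [304.7241 258.4138] 29 [ 0.6057 -0.1577  0.013 ]
scene bead [298. 268.] 13 [ 0.6193 -0.1868  0.013 ]
scene bead [309.3333 267.8333] 12 [ 0.6348 -0.1636  0.013 ]
```

```bash
python3 - <<'E'
from h import *
np.set_printoptions(precision=4,suppress=True)
print('rim',plane('top',362.0,164.5,.105),plane('scene',303.6,251.8,.105))
# floor ellipse scene: crop left 320,right 522, bottom 710
print('floor scene', plane('scene',220+421/5,150+622/5,.002))
# beads white in top crop
for u,v in((329,208),(324,253),(455,247),(436,287),(392,305),(348,292),(358,236),(404,264)): print('bead top',plane('top',295+u/6,130+v/6,.013))
for u,v in((377,557),(474,562),(348,595),(497,602),(352,639),(426,545),(392,597),(453,596)): print('bead sc',plane('scene',220+u/5,150+v/5,.013))
# lid corners top view z~.143: crop rear-left (128,70), rear-right(655,158), front-right(598,487), front-left(60,392)
P=[plane('top',165+u/6,130+v/6,.143) for u,v in((128,70),(655,158),(598,487),(60,392))]
print(np.array(P)); 
for a,b in((0,1),(1,2),(2,3),(3,0)): d=P[b]-P[a]; print(np.linalg.norm(d),np.degrees(np.arctan2(d[1],d[0])))
Q=[plane('scene',355+u/5,110+v/5,.143) for u,v in((215,433),(667,270),(55,222),(478,78))]
print(np.array(Q)); 
for a,b in((0,1),(0,2),(1,3),(2,3)): d=Q[b]-Q[a]; print(np.linalg.norm(d),np.degrees(np.arctan2(d[1],d[0])))
# handle bar ends: top crop tip (294,580) root (322,462); scene tip(207,65) root (265,125)
print('bar top',plane('top',165+294/6,130+580/6,.142),plane('top',165+320/6,130+462/6,.142))
print('bar sc',plane('scene',355+207/5,110+62/5,.142),plane('scene',355+262/5,110+123/5,.142))
E
```

```text
rim [ 0.6345 -0.1853  0.105 ] [ 0.6389 -0.1815  0.105 ]
floor scene [ 0.6375 -0.1809  0.002 ]
bead top [ 0.6536 -0.1534  0.013 ]
bead top [ 0.6286 -0.1501  0.013 ]
bead top [ 0.6309 -0.2217  0.013 ]
bead top [ 0.6089 -0.2107  0.013 ]
bead top [ 0.5993 -0.1865  0.013 ]
bead top [ 0.6068 -0.1627  0.013 ]
bead top [ 0.6378 -0.1689  0.013 ]
bead top [ 0.6219 -0.1936  0.013 ]
bead sc [ 0.5997 -0.1816  0.013 ]
bead sc [ 0.6297 -0.1436  0.013 ]
bead sc [ 0.6099 -0.2053  0.013 ]
bead sc [ 0.655  -0.1475  0.013 ]
bead sc [ 0.6317 -0.2171  0.013 ]
bead sc [ 0.6078 -0.1577  0.013 ]
bead sc [ 0.6232 -0.1882  0.013 ]
bead sc [ 0.6398 -0.1633  0.013 ]
[[0.7048 0.3453 0.143 ]
 [0.6555 0.08   0.143 ]
 [0.491  0.108  0.143 ]
 [0.5419 0.3749 0.143 ]]
0.26980414363001276 -100.52898911452043
0.16691965969120268 170.35451649053735
0.2717518202839625 79.18936017350018
0.16556515770338603 -10.311170532867617
[[0.6586 0.081  0.143 ]
 [0.7088 0.347  0.143 ]
 [0.5013 0.1093 0.143 ]
 [0.5466 0.3765 0.143 ]]
0.27074190667262554 79.32683416589396
0.15985027561245266 169.79962352893128
0.16479745869330922 169.67974246736054
0.27109107118929393 80.3729813879604
bar top [0.4473 0.2573 0.142 ] [0.5054 0.2455 0.142 ]
bar sc [0.4493 0.2617 0.142 ] [0.505  0.2524 0.142 ]
```

Call:
{"method": "send_rows", "body": {"travel": [[-28, -15, 0], [-28, -15, 0], [-28, -15, 0], [-28, -15, 0], [-28, -15, 0], [-28, -15, 0], [-28, -15, 0], [-28, -15, 0], [-28, -15, 0], [-28, -15, 0], [-16, -37, 0], [-16, -37, 0], [-16, -37, 0], [-16, -37, 0], [-16, -37, 0], [-16, -37, 0], [-16, -37, 0], [-16, -37, 0], [0, 0, 0]], "dr": [[0, 0, 0], [0, 0, 0], [0, 0, 0], [0, 0, 0], [0, 0, 0], [0, 0, 0], [0, 0, 0], [0, 0, 0], [0, 0, 0], [0, 0, 0], [0, 0, 0], [0, 0, 0], [0, 0, 0], [0, 0, 0], [0, 0, 0], [0, 0, 0], [0, 0, 0], [0, 0, 0], [0, 0, 0]], "gripper": [0, 0, 0, 0, 0, 0, 0, 0, 0, 0, 0, 0, 0, 0, 0, 0, 0, 0, 0]}}

```text
t: 2.0
position: [0.455, 0.0232, 0.4048]
orientation: [0.0, 0.203, 0.979, -0.0]
ft_force: [-0.3, 0.1, 0.2]
opening: 1.001
```

Call:
{"method": "send_rows", "body": {"travel": [[-11, -27, 0], [-11, -27, 0], [-10, -27, 0], [0, 0, 0]], "dr": [[0, 0, 0], [0, 0, 0], [0, 0, 0], [0, 0, 0]], "gripper": [0, 0, 0, 0]}}

```text
t: 2.4
position: [0.4527, -0.0616, 0.4047]
orientation: [0.0, 0.201, 0.979, -0.0]
ft_force: [0.1, -0.3, -0.1]
opening: 0.998
```

```bash
cat >> h.py <<'E'
def look(name,bs=(280,130,420,260),bt=(285,130,395,260)):
    for n,b in(("scene",bs),("top",bt)):
        im=grab_frame(n); cv2.imwrite(f"pics/{n}_{name}.png",im[:,:,::-1]); crop(n,im,*b,4,f"c{n}_{name}.png")
    s,p,M=pose(); np.set_printoptions(precision=4,suppress=True)
    print(s['t'],'grasp',p+M[:,2]*.1547,'axes',M[:,0],M[:,1],M[:,2],'q',s['joint_pos'],'F',s['ft_force'],'op',s['opening'])
E
python3 - <<'E'
from h import *
look('a',(230,80,370,250),(265,130,405,270))
s,p,M=pose(); g=p+M[:,2]*.1547; print(proj('scene',g),proj('top',g))
E
```

```text
2.5 grasp [ 0.453  -0.0582  0.2499] axes [-0.9204  0.391   0.0004] [0.391  0.9204 0.0002] [-0.0003  0.0004 -1.    ] q [-0.5666 -0.1058  0.5642  1.9344  0.0583  1.2975  1.1484] F [0.1462 0.8789 0.2042] op 0.9996082917706289
[301.9458 138.289 ] [320.7104 220.4542]
```

View pics/cscene_a.png

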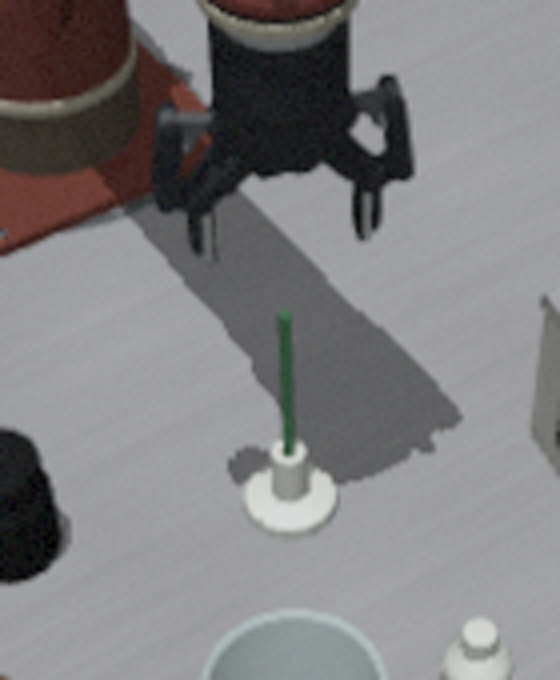

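View pics/ctop_a.png

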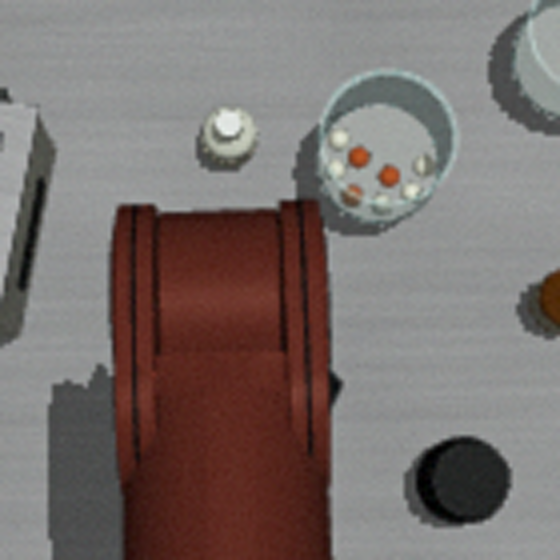

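```bash
python3 - <<'E'
from h import *
for z in(.186,.15,.058):
  for p in((.453,-.0582),(.4527,-.0616),(.4525,-.064)): print(z,p,proj('scene',[*p,z]),proj('top',[*p,z]))
im=cv2.imread('pics/scene_a.png').astype(int); g=im[:,:,1]-im[:,:,2]>18
ys,xs=np.nonzero(g[150:200,290:315]); 
for y in range(ys.min(),ys.max()+1): print(y+150,xs[ys==y].mean()+290,end='; ')
E
```

```text
0.186 (0.453, -0.0582) [302.44197401 157.64144214] [321.00353829 222.19455721]
0.186 (0.4527, -0.0616) [301.22860644 158.12480325] [322.20419914 222.2839297 ]
0.186 (0.4525, -0.064) [300.37328654 158.46936357] [323.05175945 222.34287828]
0.15 (0.453, -0.0582) [302.7062644 167.8104082] [321.15370583 223.09606854]
0.15 (0.4527, -0.0616) [301.52279806 168.29197149] [322.32047101 223.18297211]
0.15 (0.4525, -0.064) [300.68859339 168.63523371] [323.14410139 223.24029357]
0.058 (0.453, -0.0582) [303.3265069  191.67516158] [321.50153183 225.18419684]
0.058 (0.4527, -0.0616) [302.21315655 192.15053939] [322.5897845  225.26536957]
0.058 (0.4525, -0.064) [301.42845801 192.48935459] [323.35798657 225.31891386]
157 301.0; 158 301.0; 159 301.0; 160 300.5; 161 300.5; 162 300.5; 163 300.5; 164 300.5; 165 301.0; 166 301.0; 167 301.0; 168 301.0; 169 301.0; 170 301.0; 171 301.0; 172 301.0; 173 301.0; 174 301.0; 175 301.0; 176 301.0; 177 301.5; 178 301.5; 179 301.0; 180 301.5; 181 301.5; 182 301.5; 183 301.5; 184 301.5; 185 301.5; 186 301.5; 187 301.5; 188 301.5; 189 301.5; 190 301.5; 191 301.5; 192 301.5; 193 301.5;
```

Call:
{"method": "send_rows", "body": {"travel": [[-2, -4, 0], [0, 0, 20], [0, 0, 30], [0, 0, 30], [0, 0, 15], [0, 0, 5], [0, 0, 0]], "dr": [[0, 0, 0], [0, 0, 0], [0, 0, 0], [0, 0, 0], [0, 0, 0], [0, 0, 0], [0, 0, 0]], "gripper": [0, 0, 0, 0, 0, 0, 0]}}

```text
t: 3.2
position: [0.4534, -0.0623, 0.3044]
orientation: [-0.001, 0.199, 0.98, -0.0]
ft_force: [0.1, 0.3, 0.2]
opening: 1.0
```

```bash
python3 - <<'E'
from h import *
im=grab_frame('scene'); crop('s',im,250,100,350,220,6,'cs_b.png')
s,p,M=pose(); print(s['t'],p+M[:,2]*.1547,M,s['joint_pos'],s['ft_force'])
E
```

```text
3.25 [ 0.45371784 -0.06252866  0.15045843] [[-9.21051679e-01  3.89440346e-01  1.46114798e-04]
 [ 3.89440306e-01  9.21051676e-01 -2.40061749e-04]
 [-2.28069010e-04 -1.64206285e-04 -9.99999961e-01]] [-5.52235421e-01  3.18507966e-03  6.01231314e-01  2.06401364e+00
 -1.78403611e-03  1.07479543e+00  1.22061476e+00] [-0.12260245  0.30753296 -0.62281373]
```

View pics/cs_b.png

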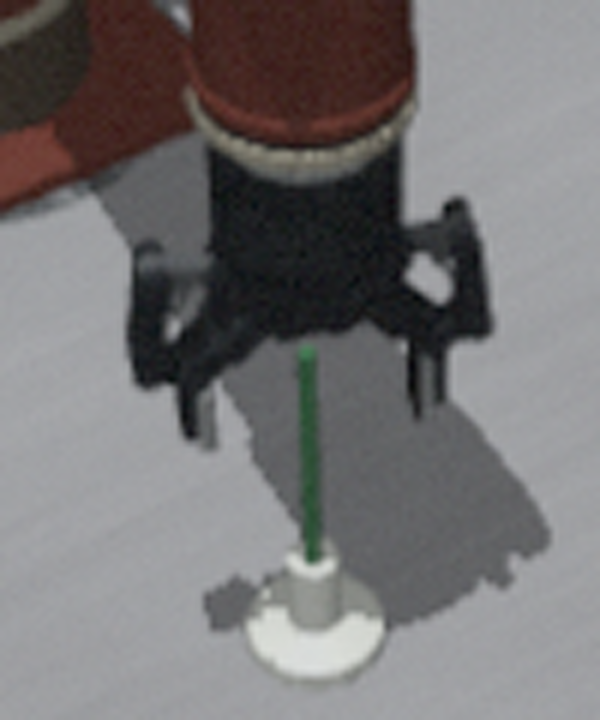

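Call:
{"method": "send_rows", "body": {"travel": [[3, -2, 0], [0, 0, 0], [0, 0, 0], [0, 0, 0], [0, 0, 0], [0, 0, 0], [0, 0, 0], [0, 0, 0]], "dr": [[0, 0, 0], [0, 0, 0], [0, 0, 0], [0, 0, 0], [0, 0, 0], [0, 0, 0], [0, 0, 0], [0, 0, 0]], "gripper": [0, 120, 255, 255, 255, 255, 255, 255], "grip_force": 40}}

```text
t: 4.05
position: [0.4499, -0.0635, 0.3048]
orientation: [0.0, 0.199, 0.98, 0.0]
ft_force: [0.1, 1.8, 1.0]
opening: 0.078
```

```bash
python3 - <<'E'
from h import *
im=grab_frame('scene'); crop('s',im,250,100,350,220,6,'cs_c.png')
s,p,M=pose(); print(s['t'],p+M[:,2]*.1547,s['joint_pos'],s['ft_force'],s['opening'])
E
```

```text
4.1 [ 0.44997733 -0.06352499  0.15013219] [-0.55185495 -0.00580672  0.60093925  2.07190196  0.00366528  1.07428068
  1.2173055 ] [-0.00498946  0.69539937  2.19740251] 0.07678457569128798
```

View pics/cs_c.png

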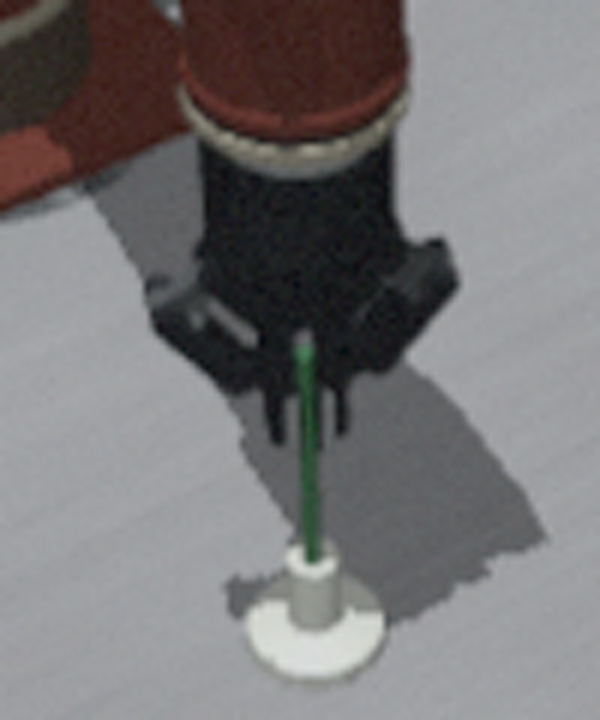

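Call:
{"method": "send_rows", "body": {"travel": [[0, 0, -5], [0, 0, -15], [0, 0, -25], [0, 0, -30], [0, 0, -30], [0, 0, -20], [0, 0, 0]], "dr": [[0, 0, 0], [0, 0, 0], [0, 0, 0], [0, 0, 0], [0, 0, 0], [0, 0, 0], [0, 0, 0]], "gripper": [255, 255, 255, 255, 255, 255, 255]}}

```text
t: 4.8
position: [0.4504, -0.0639, 0.4326]
orientation: [0.002, 0.199, 0.98, 0.001]
ft_force: [0.1, -1.4, 0.2]
opening: 0.08
```

```bash
python3 - <<'E'
from h import *
im=grab_frame('scene'); crop('s',im,250,60,350,220,5,'cs_d.png'); cv2.imwrite('pics/s_d.png',im[:,:,::-1])
s,p,M=pose(); print(s['t'],p+M[:,2]*.1547,s['joint_pos'],s['ft_force'],s['opening'])
E
```

```text
4.85 [ 0.45037484 -0.06367254  0.27615436] [-0.5680099  -0.13211641  0.56437133  1.89920628  0.07181533  1.35250586
  1.14692981] [ 0.61095001 -0.49832671 -0.25521615] 0.0797120973330965
```

View pics/cs_d.png

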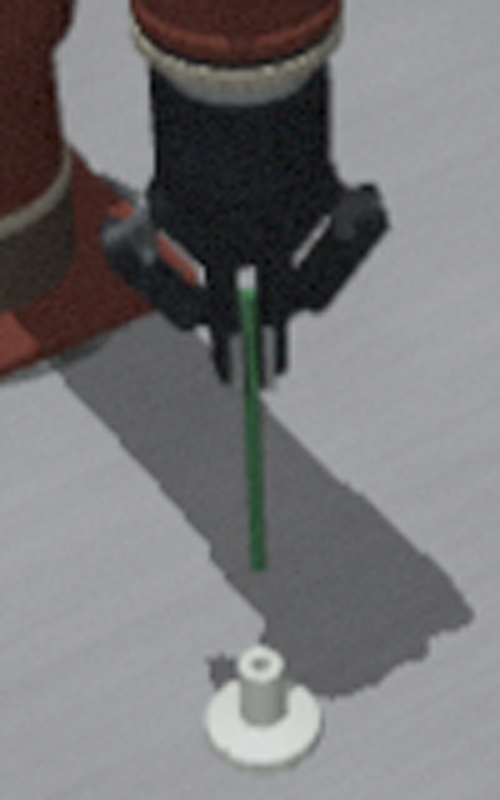

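Call:
{"method": "send_rows", "body": {"travel": [[-15, -3, 0], [-30, -5, 0], [-40, -6, 0], [-40, -6, 0], [-40, -6, 0], [-40, -6, 0], [-25, -5, 0], [-10, -2, 0], [0, 0, 0], [0, 0, 0]], "dr": [[0, 0, 0], [0, 0, 0], [0, 0, 0], [0, 0, 0], [0, 0, 0], [0, 0, 0], [0, 0, 0], [0, 0, 0], [0, 0, 0], [0, 0, 0]], "gripper": [255, 255, 255, 255, 255, 255, 255, 255, 255, 255]}}

```text
t: 5.85
position: [0.6549, -0.1929, 0.4293]
orientation: [-0.001, 0.199, 0.98, 0.0]
ft_force: [0.1, 0.5, 0.3]
opening: 0.079
```

```bash
python3 - <<'E'
from h import *
look('e',(240,120,380,300),(300,110,420,240))
E
```

```text
5.95 grasp [ 0.6549 -0.1923  0.2754] axes [-0.9209  0.3897  0.0001] [0.3897 0.9209 0.0009] [ 0.0002  0.0009 -1.    ] q [-0.2742  0.457   0.7177  1.3645 -0.2985  1.4289  1.6043] F [ 0.3382 -1.0394  0.3334] op 0.08015964535423281
```

View pics/cscene_e.png

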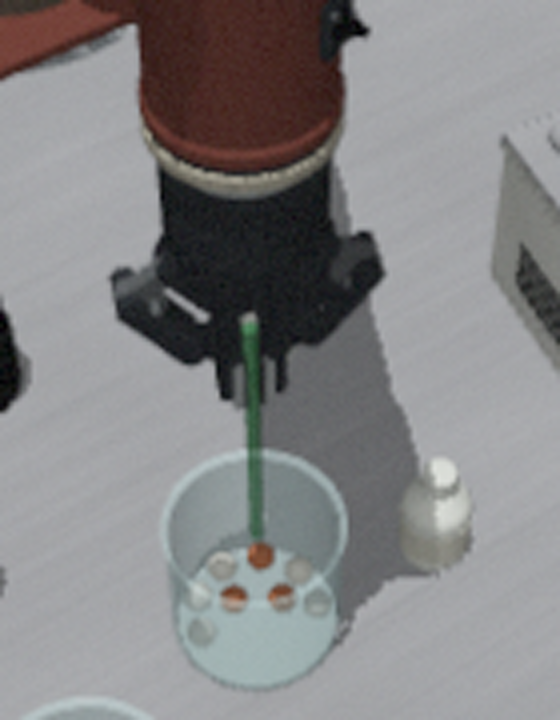

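View pics/top_e.png

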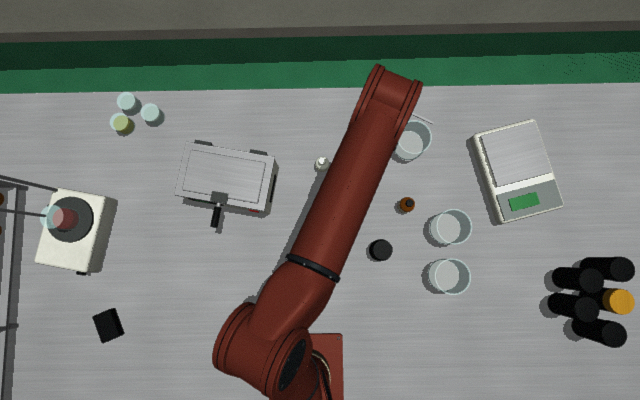

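```bash
python3 - <<'E'
from h import *
np.set_printoptions(precision=4,suppress=True)
print(plane('scene',304.25,254.8,.131),plane('scene',240+250/4,120+320/4,.311), 'want',plane('scene',303.6,251.8,.105)+[.022,-.012,0])
print(proj('scene',[.660,-.193,.131]))
E
```

```text
[ 0.6606 -0.194   0.131 ] [ 0.6545 -0.1905  0.311 ] want [ 0.6609 -0.1935  0.105 ]
[304.4482 254.3913]
```

Call:
{"method": "send_rows", "body": {"travel": [[0, 0, 8], [0, 0, 16], [0, 0, 20], [0, 0, 20], [0, 0, 20], [0, 0, 16], [0, 0, 12], [0, 0, 8], [0, 0, 0]], "dr": [[0, 0, 0], [0, 0, 0], [0, 0, 0], [0, 0, 0], [0, 0, 0], [0, 0, 0], [0, 0, 0], [0, 0, 0], [0, 0, 0]], "gripper": [255, 255, 255, 255, 255, 255, 255, 255, 255]}}

```text
t: 6.85
position: [0.6554, -0.1929, 0.3086]
orientation: [-0.001, 0.199, 0.98, -0.0]
ft_force: [0.5, 0.7, -0.4]
opening: 0.086
```

```bash
python3 - <<'E'
from h import *
look('f',(240,120,380,300),(300,110,420,240))
# circle rows: tool x=(-.921,.390), y=(.390,.921); start angle
import math
th0=math.atan2(-12,22); r=25
X=np.array([-.921,.390]);Y=np.array([.390,.921])
for N in(20,):
  pts=[r*np.array([math.cos(th0+2*math.pi*k/N),math.sin(th0+2*math.pi*k/N)]) for k in range(N+1)]
  print([[round(float((b-a)@X*1000/1000),1),round(float((b-a)@Y),1),0] for a,b in zip(pts,pts[1:])])
E
```

```text
6.95 grasp [ 0.6559 -0.1933  0.1556] axes [-0.9207  0.3903 -0.0007] [ 0.3903  0.9207 -0.    ] [ 0.0007 -0.0003 -1.    ] q [-0.2603  0.5333  0.6805  1.5147 -0.348   1.2165  1.6433] F [-0.6699  0.071   0.0864] op 0.08146373434234072
[[0.5, 7.8, 0], [2.8, 7.3, 0], [5.0, 6.1, 0], [6.6, 4.2, 0], [7.6, 2.0, 0], [7.8, -0.5, 0], [7.3, -2.8, 0], [6.1, -5.0, 0], [4.2, -6.6, 0], [2.0, -7.6, 0], [-0.5, -7.8, 0], [-2.8, -7.3, 0], [-5.0, -6.1, 0], [-6.6, -4.2, 0], [-7.6, -2.0, 0], [-7.8, 0.5, 0], [-7.3, 2.8, 0], [-6.1, 5.0, 0], [-4.2, 6.6, 0], [-2.0, 7.6, 0]]
```

View pics/cscene_f.png

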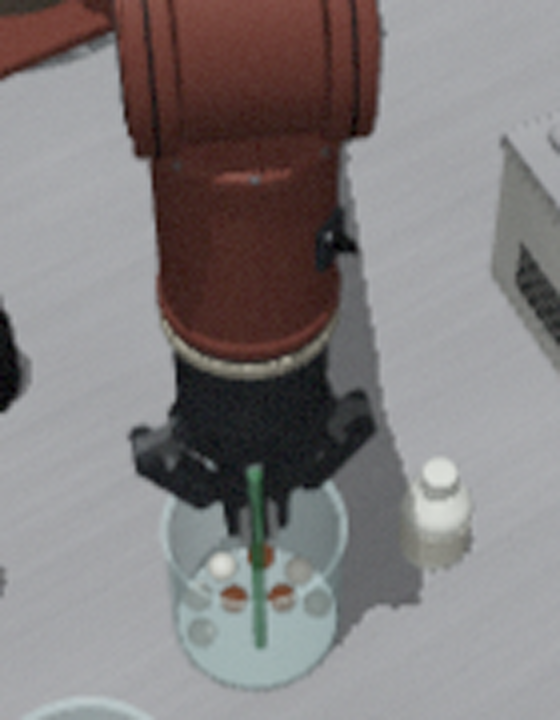

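Call:
{"method": "send_rows", "body": {"travel": [[0.2, 3.9, 0], [0.3, 3.9, 0], [1.4, 3.7, 0], [1.4, 3.6, 0], [2.5, 3.1, 0], [2.5, 3.0, 0], [3.3, 2.1, 0], [3.3, 2.1, 0], [3.8, 1.0, 0], [3.8, 1.0, 0], [3.9, -0.2, 0], [3.9, -0.3, 0], [3.7, -1.4, 0], [3.6, -1.4, 0], [3.1, -2.5, 0], [3.0, -2.5, 0], [2.1, -3.3, 0], [2.1, -3.3, 0], [1.0, -3.8, 0], [1.0, -3.8, 0]], "dr": [[0, 0, 0], [0, 0, 0], [0, 0, 0], [0, 0, 0], [0, 0, 0], [0, 0, 0], [0, 0, 0], [0, 0, 0], [0, 0, 0], [0, 0, 0], [0, 0, 0], [0, 0, 0], [0, 0, 0], [0, 0, 0], [0, 0, 0], [0, 0, 0], [0, 0, 0], [0, 0, 0], [0, 0, 0], [0, 0, 0]], "gripper": [255, 255, 255, 255, 255, 255, 255, 255, 255, 255, 255, 255, 255, 255, 255, 255, 255, 255, 255, 255]}}

```text
t: 8.95
position: [0.6114, -0.1695, 0.3097]
orientation: [0.0, 0.199, 0.98, -0.0]
ft_force: [0.7, 0.1, -0.2]
opening: 0.078
```

```bash
python3 - <<'E'
from h import *
look('g',(240,120,380,300),(300,110,420,240))
E
```

```text
9.05 grasp [ 0.6112 -0.1701  0.1551] axes [-0.9203  0.3912 -0.0001] [ 0.3912  0.9203 -0.0003] [-0.0001 -0.0003 -1.    ] q [-0.3374  0.432   0.7013  1.6493 -0.2974  1.1699  1.6047] F [ 0.9819 -0.0951 -1.1571] op 0.07964990976333447
```

View pics/cscene_g.png

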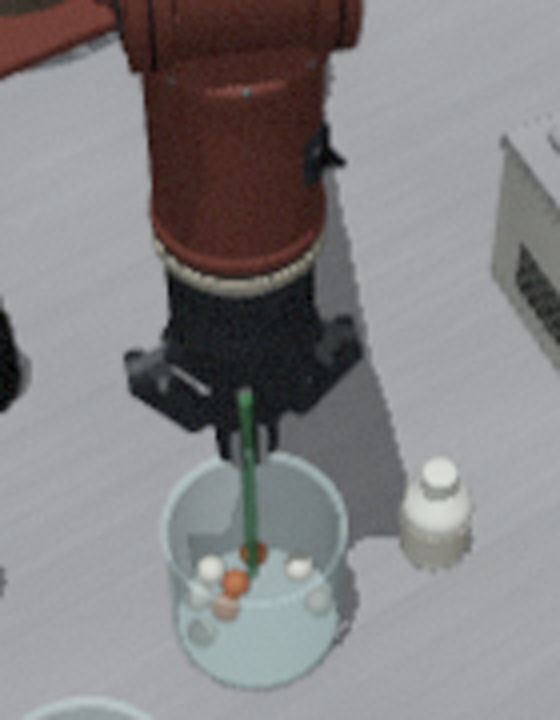

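Call:
{"method": "send_rows", "body": {"travel": [[-0.2, -3.9, 0], [-0.3, -3.9, 0], [-1.4, -3.7, 0], [-1.4, -3.6, 0], [-2.5, -3.1, 0], [-2.5, -3.0, 0], [-3.3, -2.1, 0], [-3.3, -2.1, 0], [-3.8, -1.0, 0], [-3.8, -1.0, 0], [-3.9, 0.2, 0], [-3.9, 0.3, 0], [-3.7, 1.4, 0], [-3.6, 1.4, 0], [-3.1, 2.5, 0], [-3.0, 2.5, 0], [-2.1, 3.3, 0], [-2.1, 3.3, 0], [-1.0, 3.8, 0], [-1.0, 3.8, 0]], "dr": [[0, 0, 0], [0, 0, 0], [0, 0, 0], [0, 0, 0], [0, 0, 0], [0, 0, 0], [0, 0, 0], [0, 0, 0], [0, 0, 0], [0, 0, 0], [0, 0, 0], [0, 0, 0], [0, 0, 0], [0, 0, 0], [0, 0, 0], [0, 0, 0], [0, 0, 0], [0, 0, 0], [0, 0, 0], [0, 0, 0]], "gripper": [255, 255, 255, 255, 255, 255, 255, 255, 255, 255, 255, 255, 255, 255, 255, 255, 255, 255, 255, 255]}}

```text
t: 11.05
position: [0.6558, -0.1928, 0.3097]
orientation: [-0.0, 0.199, 0.98, 0.0]
ft_force: [-0.4, 0.5, -0.6]
opening: 0.079
```

```bash
python3 - <<'E'
from h import *
look('h',(240,120,380,300),(300,110,420,240))
E
```

```text
11.15 grasp [ 0.656  -0.1922  0.1549] axes [-0.9212  0.3892  0.0001] [0.3892 0.9212 0.0003] [ 0.      0.0003 -1.    ] q [-0.2626  0.5345  0.6819  1.5151 -0.3497  1.2165  1.6441] F [ 0.3318  0.1798 -0.337 ] op 0.07773821611768761
```

View pics/cscene_h.png

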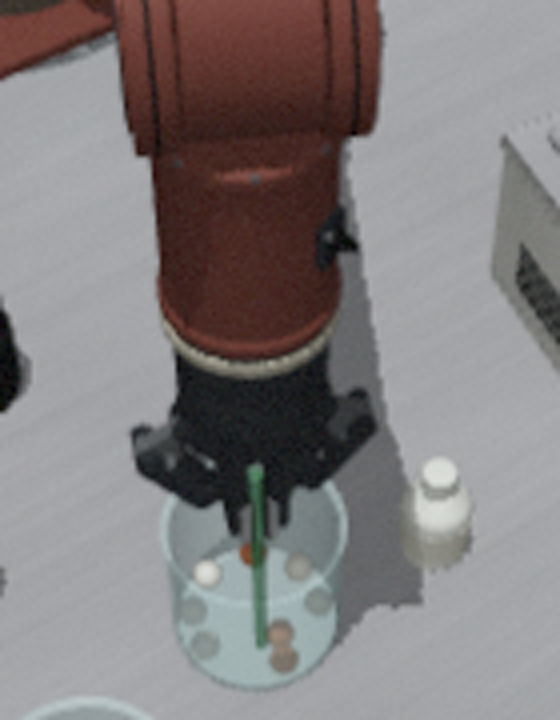

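Call:
{"method": "send_rows", "body": {"travel": [[0.5, 7.8, 0], [2.8, 7.3, 0], [5.0, 6.1, 0], [6.6, 4.2, 0], [7.6, 2.0, 0], [7.8, -0.5, 0], [7.3, -2.8, 0], [6.1, -5.0, 0], [4.2, -6.6, 0], [2.0, -7.6, 0], [-0.5, -7.8, 0], [-2.8, -7.3, 0], [-5.0, -6.1, 0], [-6.6, -4.2, 0], [-7.6, -2.0, 0], [-7.8, 0.5, 0], [-7.3, 2.8, 0], [-6.1, 5.0, 0], [-4.2, 6.6, 0], [-2.0, 7.6, 0]], "dr": [[0, 0, 0], [0, 0, 0], [0, 0, 0], [0, 0, 0], [0, 0, 0], [0, 0, 0], [0, 0, 0], [0, 0, 0], [0, 0, 0], [0, 0, 0], [0, 0, 0], [0, 0, 0], [0, 0, 0], [0, 0, 0], [0, 0, 0], [0, 0, 0], [0, 0, 0], [0, 0, 0], [0, 0, 0], [0, 0, 0]], "gripper": [255, 255, 255, 255, 255, 255, 255, 255, 255, 255, 255, 255, 255, 255, 255, 255, 255, 255, 255, 255]}}

```text
t: 13.15
position: [0.6563, -0.1924, 0.3096]
orientation: [-0.0, 0.199, 0.98, -0.0]
ft_force: [-0.0, 0.7, 0.5]
opening: 0.079
```

Call:
{"method": "send_rows", "body": {"travel": [[0.5, 7.8, 0], [2.8, 7.3, 0], [5.0, 6.1, 0], [6.6, 4.2, 0], [7.6, 2.0, 0], [7.8, -0.5, 0], [7.3, -2.8, 0], [6.1, -5.0, 0], [4.2, -6.6, 0], [2.0, -7.6, 0], [-0.5, -7.8, 0], [-2.8, -7.3, 0], [-5.0, -6.1, 0], [-6.6, -4.2, 0], [-7.6, -2.0, 0], [-7.8, 0.5, 0], [-7.3, 2.8, 0], [-6.1, 5.0, 0], [-4.2, 6.6, 0], [-2.0, 7.6, 0]], "dr": [[0, 0, 0], [0, 0, 0], [0, 0, 0], [0, 0, 0], [0, 0, 0], [0, 0, 0], [0, 0, 0], [0, 0, 0], [0, 0, 0], [0, 0, 0], [0, 0, 0], [0, 0, 0], [0, 0, 0], [0, 0, 0], [0, 0, 0], [0, 0, 0], [0, 0, 0], [0, 0, 0], [0, 0, 0], [0, 0, 0]], "gripper": [255, 255, 255, 255, 255, 255, 255, 255, 255, 255, 255, 255, 255, 255, 255, 255, 255, 255, 255, 255]}}

```text
t: 15.15
position: [0.6563, -0.1924, 0.3096]
orientation: [-0.0, 0.199, 0.98, -0.0]
ft_force: [-0.0, -1.1, 0.1]
opening: 0.078
```

```bash
python3 - <<'E'
from h import *
look('i',(240,120,380,300),(300,110,420,240))
E
```

```text
15.25 grasp [ 0.6566 -0.191   0.1547] axes [-0.9217  0.3879  0.0003] [0.3879 0.9217 0.0006] [-0.0001  0.0007 -1.    ] q [-0.2668  0.5364  0.6863  1.5148 -0.3531  1.2172  1.6461] F [-0.0324  0.6477 -1.1699] op 0.08104026150378933
```

View pics/cscene_i.png

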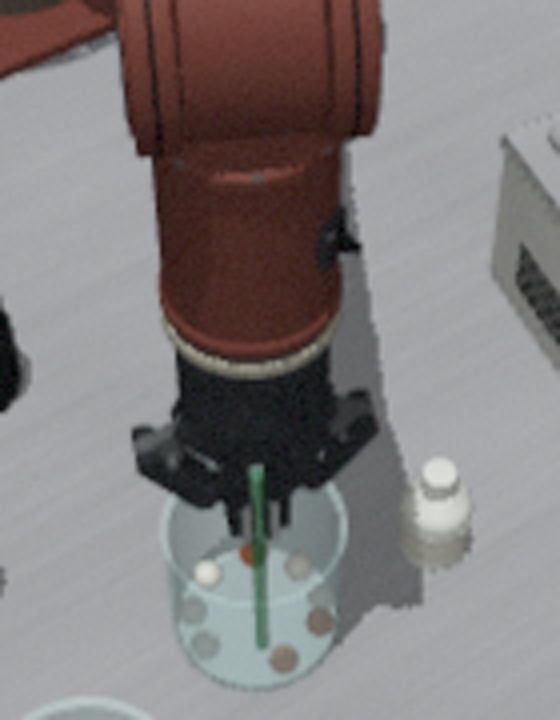

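Call:
{"method": "send_rows", "body": {"travel": [[0.5, 7.8, 0], [2.8, 7.3, 0], [5.0, 6.1, 0], [6.6, 4.2, 0], [7.6, 2.0, 0], [7.8, -0.5, 0], [7.3, -2.8, 0], [6.1, -5.0, 0], [4.2, -6.6, 0], [2.0, -7.6, 0], [-0.5, -7.8, 0], [-2.8, -7.3, 0], [-5.0, -6.1, 0], [-6.6, -4.2, 0], [-7.6, -2.0, 0], [-7.8, 0.5, 0], [-7.3, 2.8, 0], [-6.1, 5.0, 0], [-4.2, 6.6, 0], [-2.0, 7.6, 0]], "dr": [[0, 0, 0], [0, 0, 0], [0, 0, 0], [0, 0, 0], [0, 0, 0], [0, 0, 0], [0, 0, 0], [0, 0, 0], [0, 0, 0], [0, 0, 0], [0, 0, 0], [0, 0, 0], [0, 0, 0], [0, 0, 0], [0, 0, 0], [0, 0, 0], [0, 0, 0], [0, 0, 0], [0, 0, 0], [0, 0, 0]], "gripper": [255, 255, 255, 255, 255, 255, 255, 255, 255, 255, 255, 255, 255, 255, 255, 255, 255, 255, 255, 255]}}

```text
t: 17.25
position: [0.6563, -0.1924, 0.3096]
orientation: [-0.0, 0.199, 0.98, -0.0]
ft_force: [0.8, -0.1, -2.0]
opening: 0.081
```

Call:
{"method": "send_rows", "body": {"travel": [[0, 0, 2], [0, 0, 2], [-8, 0, 0.2], [-8, 0, 0.2], [-8, 0, 0.2], [-8, 0, 0.2], [-8, 0, 0.2], [-8, 0, 0.2], [-8, 0, 0.2], [0, 0, 0], [0, 0, 0]], "dr": [[0, 0, 0], [0, 0, 0], [0, 1.5, 0], [0, 1.5, 0], [0, 1.5, 0], [0, 1.5, 0], [0, 1.5, 0], [0, 1.5, 0], [0, 1.5, 0], [0, 0, 0], [0, 0, 0]], "gripper": [255, 255, 255, 255, 255, 255, 255, 255, 255, 255, 255]}}

```text
t: 18.35
position: [0.7065, -0.2152, 0.2997]
orientation: [-0.09, 0.199, 0.976, 0.018]
ft_force: [0.5, 0.7, -0.5]
opening: 0.082
```

```bash
python3 - <<'E'
from h import *
look('j',(240,120,380,300),(300,110,420,240))
E
```

```text
18.45 grasp [ 0.6806 -0.2039  0.148 ] axes [-0.9053  0.3839  0.1816] [0.3904 0.9206 0.    ] [-0.1672  0.0709 -0.9834] q [-0.1389  0.7246  0.6479  1.2533 -0.4105  1.481   1.665 ] F [-0.9467  0.2614 -1.1459] op 0.08023029722662262
```

View pics/cscene_j.png

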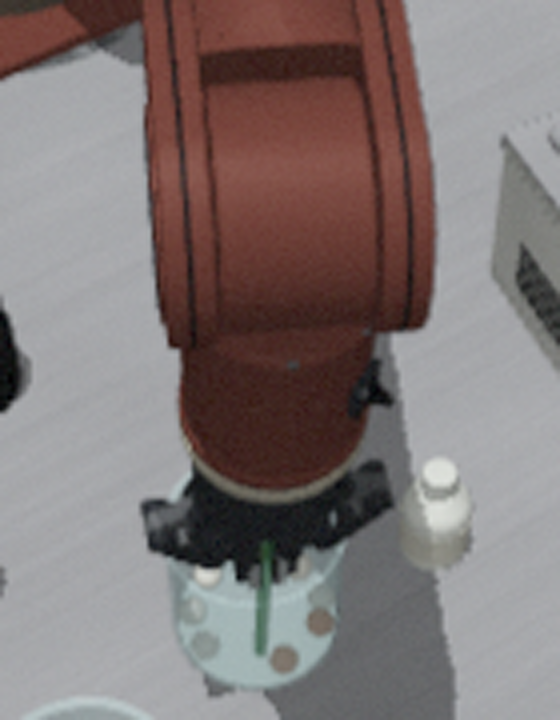

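Call:
{"method": "send_rows", "body": {"travel": [[0, 0, 0], [0, 0, 0], [0, 0, 0], [0, 0, 0], [0, 0, 0], [0, 0, 0]], "dr": [[0, 0, 0], [0, 0, 0], [0, 0, 0], [0, 0, 0], [0, 0, 0], [0, 0, 0]], "gripper": [150, 0, 0, 0, 0, 0]}}

```text
t: 19.05
position: [0.7068, -0.2148, 0.3]
orientation: [-0.09, 0.198, 0.976, 0.018]
ft_force: [-0.3, 0.4, 0.9]
opening: 1.0
```

```bash
python3 - <<'E'
from h import *
look('k',(240,120,380,300),(300,110,420,240))
E
```

```text
19.15 grasp [ 0.6809 -0.2039  0.1478] axes [-0.9053  0.3837  0.1822] [ 0.3902  0.9207 -0.    ] [-0.1678  0.0711 -0.9833] q [-0.1384  0.7257  0.6475  1.2518 -0.4107  1.4818  1.665 ] F [0.1327 0.2418 0.6488] op 0.9975139973617304
```

View pics/cscene_k.png

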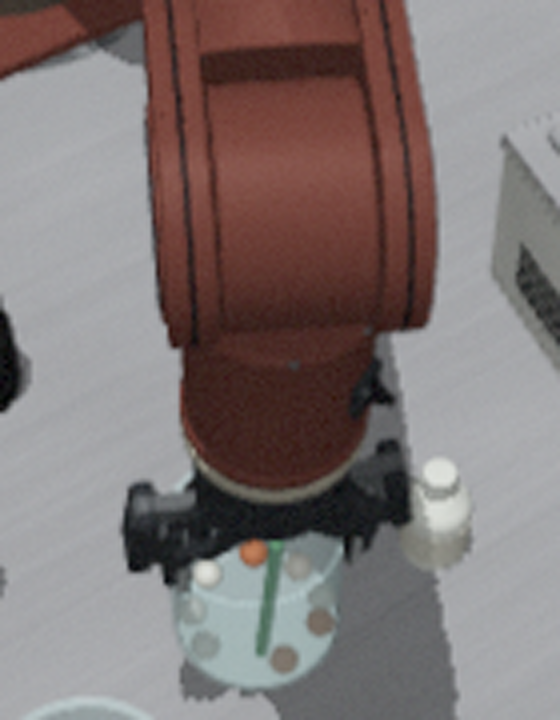

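Call:
{"method": "send_rows", "body": {"travel": [[0, 0, -5], [0, 0, -12], [0, 0, -20], [0, 0, -25], [0, 0, -30], [0, 0, -30], [0, 0, -20], [0, 0, -8], [0, 0, 0]], "dr": [[0, 0, 0], [0, 0, 0], [0, 0, 0], [0, 0, 0], [0, 0, 0], [0, 0, 0], [0, 0, 0], [0, 0, 0], [0, 0, 0]], "gripper": [0, 0, 0, 0, 0, 0, 0, 0, 0]}}

```text
t: 20.05
position: [0.7321, -0.2259, 0.4489]
orientation: [-0.089, 0.198, 0.976, 0.018]
ft_force: [0.1, 0.2, -0.5]
opening: 0.998
```

```bash
python3 - <<'E'
from h import *
look('l',(240,120,380,300),(300,110,420,240))
E
```

```text
20.15 grasp [ 0.7058 -0.2145  0.2944] axes [-0.9051  0.3837  0.1833] [ 0.3903  0.9207 -0.    ] [-0.1687  0.0715 -0.9831] q [-0.0688  0.7255  0.6682  0.938  -0.4137  1.7774  1.6255] F [-0.6137  0.7328  0.2055] op 1.0056791125396671
```

View pics/cscene_l.png

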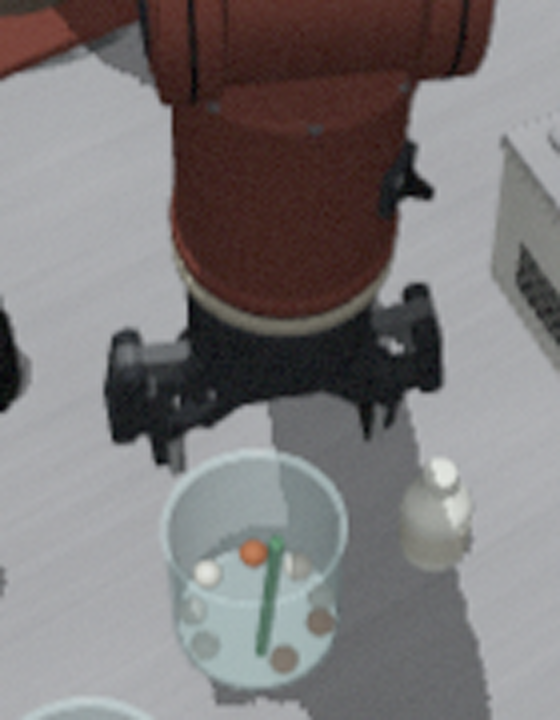

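```bash
cat > data.py <<'E'
import numpy as np
def ax(x,y,z): return np.array([x,y,z]).T
D=[ # q, grasp point, M columns
([-1.26919382,0.33384001,0.0398515,1.46615625,-0.0134189,1.34331041,-0.05850942],[0.25353474,0.59834757,0.40392288-.1547],ax([-.9207,.390,0],[.390,.9207,0],[0,0,-1])),
([-0.5666,-0.1058,0.5642,1.9344,0.0583,1.2975,1.1484],[0.453,-0.0600,0.2499],ax([-.9204,.391,0],[.391,.9204,0],[0,0,-1])),
([-.5522354,.003185,.60123,2.06401,-.001784,1.074795,1.220615],[.4537,-.0625,.15046],ax([-.921,.3894,0],[.3894,.921,0],[0,0,-1])),
([-0.5680099,-0.13211641,0.56437133,1.89920628,0.07181533,1.35250586,1.14692981],[.4504,-.0637,.2762],ax([-.921,.3894,0],[.3894,.921,0],[0,0,-1])),
([-0.2742,0.457,0.7177,1.3645,-0.2985,1.4289,1.6043],[0.6549,-0.1923,0.2754],ax([-.9209,.3897,0],[.3897,.9209,0],[0,0,-1])),
([-0.2603,0.5333,0.6805,1.5147,-0.348,1.2165,1.6433],[0.6559,-0.1933,0.1556],ax([-.9209,.3897,0],[.3897,.9209,0],[0,0,-1])),
([-0.3374,0.432,0.7013,1.6493,-0.2974,1.1699,1.6047],[0.6112,-0.1701,0.1551],ax([-.9209,.3897,0],[.3897,.9209,0],[0,0,-1])),
([-0.1389,0.7246,0.6479,1.2533,-0.4105,1.481,1.665],[0.6806,-0.2039,0.148],ax([-0.9053,0.3839,0.1816],[0.3904,0.9206,0],[-0.1672,0.0709,-0.9834])),
([-0.0688,0.7255,0.6682,0.938,-0.4137,1.7774,1.6255],[0.7058,-0.2145,0.2944],ax([-0.9051,0.3837,0.1833],[0.3903,0.9207,0],[-0.1687,0.0715,-0.9831])),
]
E
cat > kin.py <<'E'
import numpy as np, itertools, sys
from scipy.optimize import least_squares
from scipy.spatial.transform import Rotation as R
from data import D
def fk(p,S,q):
    h,L1,L2,L3,o1,o7,a1,a2,a3=p; s1,s3,s5,s7=S
    E=lambda a,t:R.from_euler(a,t).as_matrix()
    A=E('z',s1*q[0]+o1)@E('y',q[1]); x=np.array([0,0,h])+A@[0,0,L1]
    A=A@E('z',s3*q[2]); x=x+A@[a1,0,0]; A=A@E('y',q[3]); x=x+A@[a2,0,L2]
    A=A@E('z',s5*q[4])@E('y',q[5]); x=x+A@[a3,0,L3]
    return x,A@E('z',s7*q[6]+o7)
def res(p,S):
    r=[]
    for q,g,M in D:
        x,A=fk(p,S,q); g=np.array(g)-.1547*M[:,2]; r+=list(x-g)+list(.2*(A-M).ravel())
    return r+list(1e-3*np.array(p[6:]))
if __name__=="__main__":
  best=[]
  for S in itertools.product([1,-1],repeat=4):
    for o in itertools.product([-2,0,2],[-2,0,2]):
      f=least_squares(res,[.35,.42,.42,.15,*o,0,0,0],args=(S,)); best.append((f.cost,S,f.x))
  best.sort(key=lambda b:b[0])
  np.set_printoptions(precision=4,suppress=True)
  for b in best[:3]: print(b)
  r=np.array(res(best[0][2],best[0][1])[:-3]).reshape(len(D),12); print(np.abs(r).max(1)*1000)
  np.savez('kin.npz',p=best[0][2],S=best[0][1])
E
python3 kin.py
```

```text
(np.float64(0.0002099977992311514), (-1, -1, -1, -1), array([ 0.2223,  0.4718,  0.5059,  0.1853, -0.0745,  1.4962, -0.0161,
       -0.0388, -0.0129]))
(np.float64(0.00020999779923115184), (-1, -1, -1, -1), array([ 0.2223,  0.4718,  0.5059,  0.1853, -0.0745,  1.4962, -0.0161,
       -0.0388, -0.0129]))
(np.float64(0.00020999779923115203), (-1, -1, -1, -1), array([ 0.2223,  0.4718,  0.5059,  0.1853, -0.0745, -4.787 , -0.0161,
       -0.0388, -0.0129]))
[7.0528 8.043  6.0496 6.2078 4.6003 3.7729 2.6096 3.2913 3.4791]
```

```bash
cat > ik.py <<'E'
from kin import *
k=np.load('kin.npz'); P=k['p'];S=tuple(k['S'])
lo=np.array([-2.58,-.38,-1.3,.25,-1.5,.08,-2.65])+.04; hi=np.array([2.58,2.09,1.39,2.4,4.64,2.09,2.65])-.04
u=np.array([.984,-.179,0]); w=np.array([.179,.984,0]); zz=np.array([0,0,1.])
hinge=np.array([.687,.2135,.139])
def handle(a): return hinge+.213*(-u*np.cos(a)+zz*np.sin(a))+.003*(zz*np.cos(a)+u*np.sin(a))
def pose(a,b,sgn=1,back=0):
    z=np.cos(b)*u-np.sin(b)*zz; y=sgn*w; x=np.cross(y,z); M=np.array([x,y,z]).T
    return handle(a)-(.1547+back)*z,M
def solve(x,M,q0,wn=.0):
    def f(q):
        X,A=fk(P,S,q); return np.r_[(X-x)*10,(A-M).ravel(),wn*(q-q0)]
    s=least_squares(f,np.clip(q0,lo,hi),bounds=(lo,hi)); X,A=fk(P,S,s.x); return s.x,np.linalg.norm(X-x),np.linalg.norm(A-M)
E
python3 - <<'E'
from ik import *
np.set_printoptions(precision=2,suppress=True)
rng=np.random.default_rng(0)
q0=np.array([-0.0688,0.7255,0.6682,0.938,-0.4137,1.7774,1.6255])
for sgn in(1,-1):
 for a in(0,25,50):
  for b in range(50,150,10):
    x,M=pose(np.radians(a),np.radians(b),sgn); best=None
    for t in range(12):
        s=solve(x,M,q0 if t==0 else rng.uniform(lo,hi))
        if best is None or s[1]+.3*s[2]<best[1]+.3*best[2]-1e-3: best=s
    print(sgn,a,b,'err mm %.1f rot %.2f'%(best[1]*1e3,best[2]),best[0])
E
```

```text
1 0 50 err mm 0.0 rot 0.00 [-1.01 -0.04  0.12  2.3   0.97  0.72 -0.21]
1 0 60 err mm 0.0 rot 0.00 [-0.96 -0.03  0.16  2.21  0.64  0.73  0.15]
1 0 70 err mm 0.0 rot 0.00 [-0.91  0.02  0.2   2.11  0.35  0.8   0.46]
1 0 80 err mm 0.0 rot 0.00 [-0.86  0.09  0.24  2.01  0.12  0.92  0.7 ]
1 0 90 err mm 0.0 rot 0.00 [-0.81  0.18  0.28  1.9  -0.05  1.07  0.88]
1 0 100 err mm 0.0 rot 0.00 [-0.76  0.28  0.31  1.79 -0.19  1.24  1.01]
1 0 110 err mm 0.0 rot 0.00 [-0.72  0.39  0.34  1.68 -0.29  1.41  1.11]
1 0 120 err mm 0.0 rot 0.00 [-0.66  0.51  0.35  1.58 -0.37  1.58  1.17]
1 0 130 err mm 0.0 rot 0.00 [-0.61  0.62  0.36  1.48 -0.44  1.75  1.21]
1 0 140 err mm 0.0 rot 0.00 [-0.56  0.74  0.35  1.38 -0.49  1.91  1.24]
1 25 50 err mm 0.0 rot 0.00 [-0.9  -0.13  0.05  2.17  0.81  0.83  0.05]
1 25 60 err mm 0.0 rot 0.00 [-0.86 -0.09  0.09  2.07  0.53  0.88  0.33]
1 25 70 err mm 0.0 rot 0.00 [-0.94 -0.03  0.26  1.97  0.31  0.98  0.56]
1 25 80 err mm 0.0 rot 0.00 [-0.87  0.05  0.28  1.86  0.11  1.11  0.75]
1 25 90 err mm 0.0 rot 0.00 [-0.81  0.15  0.31  1.74 -0.05  1.26  0.9 ]
1 25 100 err mm 0.0 rot 0
[... 2559 characters left out ...]
4 -0.23 -1.04  2.01  0.38  0.75 -2.61]
-1 50 60 err mm 0.0 rot 0.00 [-0.25 -0.05 -0.41  1.89  0.41  0.95 -2.6 ]
-1 50 70 err mm 0.0 rot 0.00 [-0.84  0.03  0.24  1.77  0.25  1.09 -2.44]
-1 50 80 err mm 0.0 rot 0.00 [-1.05  0.13  0.57  1.64  0.03  1.24 -2.25]
-1 50 90 err mm 0.0 rot 0.00 [-1.19  0.31  0.91  1.52 -0.24  1.44 -2.02]
-1 50 100 err mm 0.0 rot 0.00 [-0.97  0.4   0.75  1.39 -0.33  1.62 -1.97]
-1 50 110 err mm 0.0 rot 0.00 [-0.86  0.53  0.76  1.27 -0.44  1.82 -1.9 ]
-1 50 120 err mm 0.0 rot 0.00 [-0.76  0.64  0.75  1.15 -0.53  2.01 -1.86]
-1 50 130 err mm 0.0 rot 0.00 [-0.26  0.67 -0.12  1.05 -0.26  2.05 -2.18]
-1 50 140 err mm 3.6 rot 0.11 [ 0.1   0.88 -0.9   1.01  0.    2.05 -2.55]
```

```bash
cat > plan.py <<'E'
import numpy as np
from scipy.spatial.transform import Rotation as R, Slerp
def rows(x0,M0,x1,M1,N,ease=True,dec=1):
    t=np.linspace(0,1,N+1); 
    if ease: t=t-np.sin(2*np.pi*t)/(2*np.pi)*.7
    sl=Slerp([0,1],R.from_matrix([M0,M1])); X,M=np.array(x0,float),np.array(M0)
    T,W=[],[]
    for k in range(1,N+1):
        xd=np.array(x0)+(np.array(x1)-x0)*t[k]; Md=sl(t[k]).as_matrix()
        d=np.round(M.T@(xd-X)*1e3,dec); r=np.round(np.degrees(R.from_matrix(M.T@Md).as_rotvec()),dec)
        T.append(d.tolist());W.append(r.tolist()); X=X+M@d/1e3; M=M@R.from_rotvec(np.radians(r)).as_matrix()
    print(T);print(W);print('max',np.abs(T).max(),np.abs(W).max(),'end',X,'tgt',x1); return X,M
E
python3 - <<'E'
from ik import *; import h, plan
s,p,M=h.pose(); np.set_printoptions(precision=3,suppress=True)
x1,M1=pose(0,np.radians(60),1,.08); print(x1,M1)
print(solve(x1,M1,s['joint_pos']))
plan.rows(p,M,x1,M1,20)
q=s['joint_pos']
from scipy.spatial.transform import Slerp
sl=Slerp([0,1],R.from_matrix([M,M1]))
for t in np.linspace(.1,1,10):
    q,e,r=solve(p+(x1-p)*t,sl(t).as_matrix(),q,.02); print(t,q,e,r)
E
```

```text
[0.362 0.273 0.345] [[-0.852  0.179  0.492]
 [ 0.155  0.984 -0.09 ]
 [-0.5    0.    -0.866]]
(array([-0.836, -0.157, -0.042,  2.171,  0.552,  0.898,  0.213]), np.float64(1.2192921126891593e-10), np.float64(0.00024058580347533686))
[[7.9, 4.9, 3.1], [9.6, 6.0, 3.6], [13.0, 8.0, 4.7], [17.4, 11.0, 6.1], [22.9, 14.4, 7.3], [28.5, 18.3, 8.3], [33.9, 22.1, 8.5], [38.6, 25.5, 8.0], [41.7, 28.5, 6.6], [43.3, 30.4, 4.4], [42.9, 31.2, 1.9], [40.8, 30.6, -0.4], [36.8, 29.0, -2.5], [31.9, 26.1, -3.8], [26.4, 22.3, -4.4], [20.8, 18.3, -4.3], [15.7, 14.1, -3.8], [11.5, 10.6, -3.0], [8.6, 8.0, -2.5], [6.9, 6.6, -2.1]]
[[-0.0, -0.6, -0.2], [-0.1, -0.8, -0.2], [-0.0, -1.0, -0.4], [-0.1, -1.4, -0.4], [-0.1, -1.8, -0.6], [-0.1, -2.2, -0.7], [-0.2, -2.7, -0.8], [-0.1, -3.0, -1.0], [-0.2, -3.3, -1.0], [-0.2, -3.4, -1.1], [-0.2, -3.4, -1.0], [-0.2, -3.3, -1.1], [-0.1, -3.0, -0.9], [-0.2, -2.7, -0.9], [-0.1, -2.2, -0.7], [-0.1, -1.8, -0.6], [-0.1, -1.4, -0.4], [-0.0, -1.0, -0.3], [-0.0, -0.8, -0.3], [-0.1, -0.6, -0.2]]
max 43.3 3.4 end [0.362 0.273 0.345] tgt [0.362 0.273 0.345]
0.1 [-0.217  0.588  0.689 
[... 303 characters left out ...]
0.188  0.661  1.696 -0.122  1.198  1.332] 5.185089939153163e-06 0.00012314295812782645
0.5 [-0.705  0.068  0.602  1.826 -0.004  1.093  1.172] 5.064071347881465e-06 0.00013346949738207104
0.6 [-0.774 -0.032  0.516  1.936  0.122  1.012  0.991] 4.671118283989957e-06 0.0001394809659676692
0.7000000000000001 [-0.824 -0.106  0.413  2.027  0.243  0.953  0.8  ] 4.098355870544474e-06 0.0001404418657624817
0.8 [-0.867 -0.151  0.3    2.097  0.358  0.916  0.601] 3.5914444269591518e-06 0.0001397577336856025
0.9 [-0.911 -0.169  0.184  2.145  0.468  0.901  0.398] 3.2825946127718732e-06 0.0001386100200080723
1.0 [-0.96  -0.157  0.071  2.171  0.575  0.908  0.193] 3.1659829050997373e-06 0.00013541205869358679
```

Call:
{"method": "send_rows", "body": {"travel": [[8, 5, 3], [9.6, 6, 3.6], [13, 8, 4.7], [17.4, 11, 6.1], [22.9, 14.4, 7.3], [28.5, 18.3, 8.3], [33.9, 22.1, 8.5], [38.6, 25.5, 8], [41.7, 28.5, 6.6], [43.3, 30.4, 4.4], [42.9, 31.2, 1.9], [40.8, 30.6, -0.4], [36.8, 29, -2.5], [31.9, 26.1, -3.8], [26.4, 22.3, -4.4], [20.8, 18.3, -4.3], [15.7, 14.1, -3.8], [11.5, 10.6, -3], [8.6, 8, -2.5], [6.9, 6.6, -2.1]], "dr": [[0, -0.6, -0.2], [-0.1, -0.8, -0.2], [0, -1, -0.4], [-0.1, -1.4, -0.4], [-0.1, -1.8, -0.6], [-0.1, -2.2, -0.7], [-0.2, -2.7, -0.8], [-0.1, -3, -1], [-0.2, -3.3, -1], [-0.2, -3.4, -1.1], [-0.2, -3.4, -1], [-0.2, -3.3, -1.1], [-0.1, -3, -0.9], [-0.2, -2.7, -0.9], [-0.1, -2.2, -0.7], [-0.1, -1.8, -0.6], [-0.1, -1.4, -0.4], [0, -1, -0.3], [0, -0.8, -0.3], [-0.1, -0.6, -0.2]], "gripper": [0, 0, 0, 0, 0, 0, 0, 0, 0, 0, 0, 0, 0, 0, 0, 0, 0, 0, 0, 0]}}

```text
t: 22.15
position: [0.3654, 0.2666, 0.3457]
orientation: [0.258, 0.085, 0.962, -0.024]
ft_force: [0.2, -0.3, 0.3]
opening: 1.004
```

Call:
{"method": "send_rows", "body": {"travel": [[0, 0, 0], [0, 0, 0]], "dr": [[0, 0, 0], [0, 0, 0]], "gripper": [0, 0]}}

```text
t: 22.35
position: [0.3665, 0.2659, 0.3464]
orientation: [0.258, 0.086, 0.962, -0.024]
ft_force: [1.1, -0.5, -0.4]
opening: 1.0
```

```bash
python3 - <<'E'
from h import *
look('m',(330,60,500,210),(165,130,345,280))
E
```

```text
22.45 grasp [0.4431 0.2517 0.2129] axes [-0.8519  0.1541 -0.5006] [ 0.1786  0.9839 -0.0009] [ 0.4924 -0.0902 -0.8657] q [-1.0624 -0.138   0.1371  2.1563  0.6021  0.9602  0.1549] F [ 0.6622  0.809  -0.2423] op 0.9988092027085397
```

View pics/cscene_m.png

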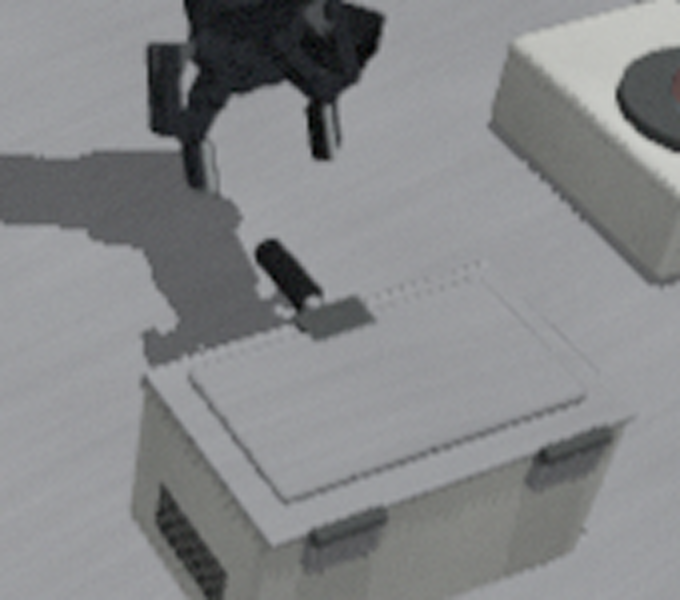

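View pics/top_m.png

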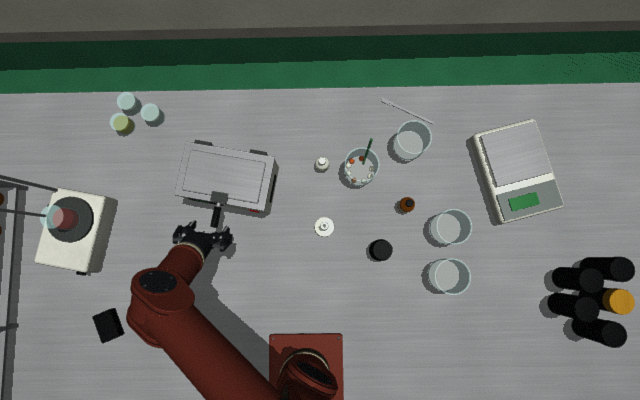

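```bash
python3 - <<'E'
from h import *
np.set_printoptions(precision=1,suppress=True)
s,p,M=pose(); g=p+M[:,2]*.1547
for n in C:
    print(n,'tips L/R at open',[proj(n,p+M[:,2]*.160+M[:,1]*d) for d in(-.0425,.0425)],'end',proj(n,g+.08*M[:,2]))
t=cv2.imread('pics/top_m.png')[:,:,::-1]; crop('t',t,165,190,245,270,8,'ct_m.png')
np.set_printoptions(precision=4)
# tips in scene crop/4
for d,(u,v) in zip((-.0425,.0425),((205,190),(325,158))): print(plane('scene',330+u/4,60+v/4,(p+M[:,2]*.160)[2]),p+M[:,2]*.160+M[:,1]*d)
print('bar', plane('scene',330+268/4,60+247/4,.145),plane('scene',330+312/4,60+298/4,.145))
E
```

```text
scene tips L/R at open [array([382.4, 108.2]), array([409.5, 100. ])] end [399.8 130.7]
top tips L/R at open [array([225. , 228.2]), array([195.2, 223.2])] end [218.4 214.6]
[0.4341 0.2087 0.2083] [0.4381 0.2094 0.2083]
[0.4543 0.2985 0.2083] [0.4533 0.2931 0.2082]
bar [0.4506 0.2622 0.145 ] [0.5078 0.2513 0.145 ]
```

View pics/ct_m.png

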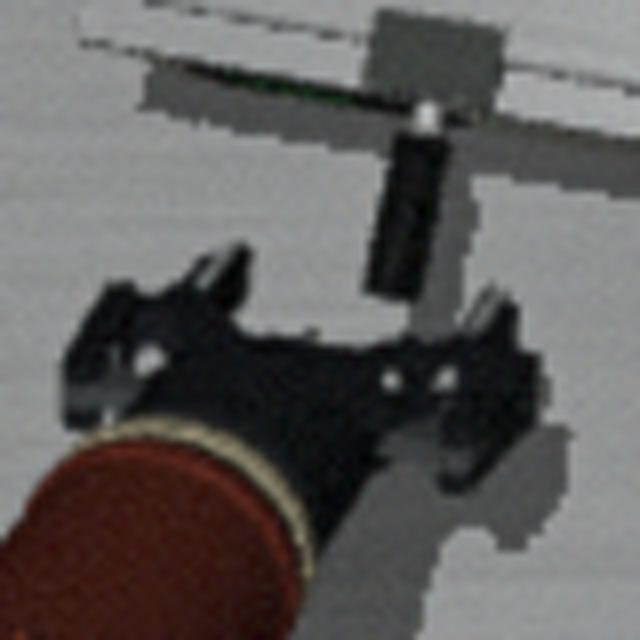

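Call:
{"method": "send_rows", "body": {"travel": [[0, 4, 0], [0, 3.5, 0], [0, 0, 10], [0, 0, 15], [0, 0, 15], [0, 0, 15], [0, 0, 10], [0, 0, 5], [0, 0, 5], [0, 0, 0]], "dr": [[0, 0, 0], [0, 0, 0], [0, 0, 0], [0, 0, 0], [0, 0, 0], [0, 0, 0], [0, 0, 0], [0, 0, 0], [0, 0, 0], [0, 0, 0]], "gripper": [0, 0, 0, 0, 0, 0, 0, 0, 0, 0]}}

```text
t: 23.45
position: [0.4052, 0.2669, 0.2819]
orientation: [0.258, 0.086, 0.962, -0.024]
ft_force: [0.3, 0.2, -0.1]
opening: 1.002
```

```bash
python3 - <<'E'
from h import *
look('n',(350,60,460,180),(165,190,245,270))
s,p,M=pose(); g=p+M[:,2]*.1547
print(proj('scene',g),proj('top',g))
E
```

```text
23.55 grasp [0.4814 0.2534 0.1486] axes [-0.8515  0.1539 -0.5012] [0.1778 0.9841 0.    ] [ 0.4932 -0.0891 -0.8653] q [-1.0265  0.0054  0.1836  2.1742  0.6505  0.7818  0.1199] F [-0.8677  0.0237  0.7047] op 0.9961901026073813
[402.2314 127.9298] [214.9615 214.9174]
```

View pics/cscene_n.png

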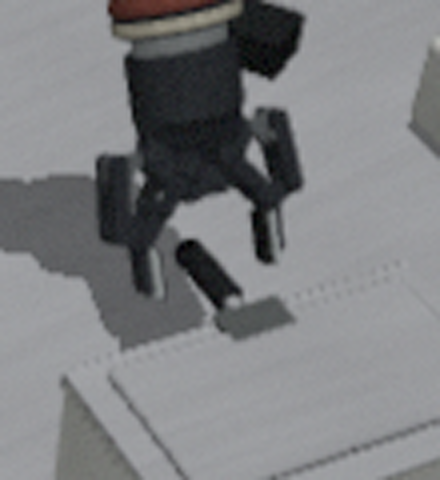

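View pics/ctop_n.png

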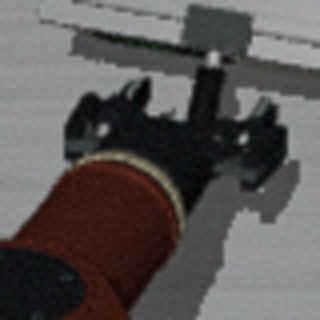

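Call:
{"method": "send_rows", "body": {"travel": [[3, 0, 2], [3.5, 0, 2], [0, 0, 0], [0, 0, 0], [0, 0, 0], [0, 0, 0], [0, 0, 0], [0, 0, 0], [0, 0, 0]], "dr": [[0, 0, 0], [0, 0, 0], [0, 0, 0], [0, 0, 0], [0, 0, 0], [0, 0, 0], [0, 0, 0], [0, 0, 0], [0, 0, 0]], "gripper": [0, 0, 0, 60, 120, 180, 255, 255, 255], "grip_force": 60}}

```text
t: 24.45
position: [0.4015, 0.2687, 0.2759]
orientation: [0.259, 0.086, 0.962, -0.022]
ft_force: [2.7, 5.7, -1.7]
opening: 0.234
```

```bash
python3 - <<'E'
from h import *
look('o',(350,60,460,180),(165,190,245,270))
E
```

```text
24.55 grasp [0.4779 0.2553 0.142 ] axes [-0.8515  0.1536 -0.5013] [0.1764 0.9843 0.002 ] [ 0.4938 -0.0867 -0.8652] q [-1.0303  0.0114  0.1794  2.1844  0.6596  0.7702  0.0997] F [ 1.1215  5.8122 -2.0141] op 0.2382272643534085
```

View pics/cscene_o.png

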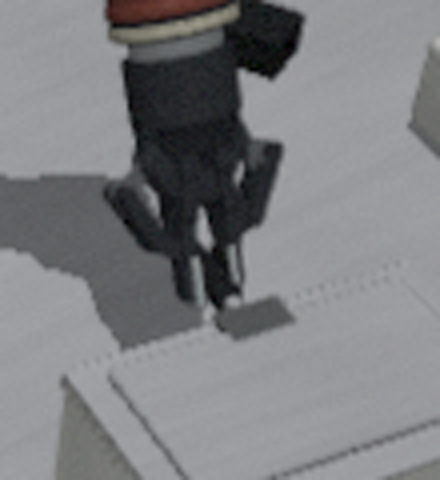

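```bash
python3 - <<'E'
from h import *
np.set_printoptions(precision=4,suppress=True)
s,p,M=pose(); hinge=np.array([.687,.2165,.139])
r=M.T@(p-hinge); print(r)
for d in(2,2.5,3):
    Q=R.from_rotvec([0,np.radians(d),0]).as_matrix(); t=Q@r-r; print(d,t*1e3,'world',M@t*1e3)
E
```

```text
[ 0.1825  0.0013 -0.2639]
2 [-9.3223  0.     -6.207 ] world [ 4.873  -0.8935 10.0443]
2.5 [-11.6863   0.      -7.7076] world [ 6.145  -1.1265 12.5279]
3 [-14.0633  -0.      -9.1876] world [ 7.4382 -1.3633 15.0001]
```

Call:
{"method": "send_rows", "body": {"travel": [[-4.7, 0, -3.1], [-4.7, 0, -3.1], [-9.3, 0, -6.2], [-9.3, 0, -6.2], [-9.3, 0, -6.2], [-9.3, 0, -6.2], [-9.3, 0, -6.2], [0, 0, 0]], "dr": [[0, 1, 0], [0, 1, 0], [0, 2, 0], [0, 2, 0], [0, 2, 0], [0, 2, 0], [0, 2, 0], [0, 0, 0]], "gripper": [255, 255, 255, 255, 255, 255, 255, 255]}}

```text
t: 25.35
position: [0.4362, 0.2624, 0.3338]
orientation: [0.156, 0.088, 0.984, -0.013]
ft_force: [-0.9, 6.8, -2.1]
opening: 0.234
```

```bash
python3 - <<'E'
from h import *
look('p',(340,40,500,200),(165,130,295,240))
E
```

```text
25.45 grasp [0.4831 0.2543 0.1859] axes [-0.9356  0.169  -0.3101] [0.1771 0.9842 0.0019] [ 0.3055 -0.0532 -0.9507] q [-0.9665  0.0141  0.2496  2.0117  0.2995  0.9355  0.5184] F [ 1.5042  6.4251 -2.8489] op 0.23768072869793996
```

View pics/cscene_p.png

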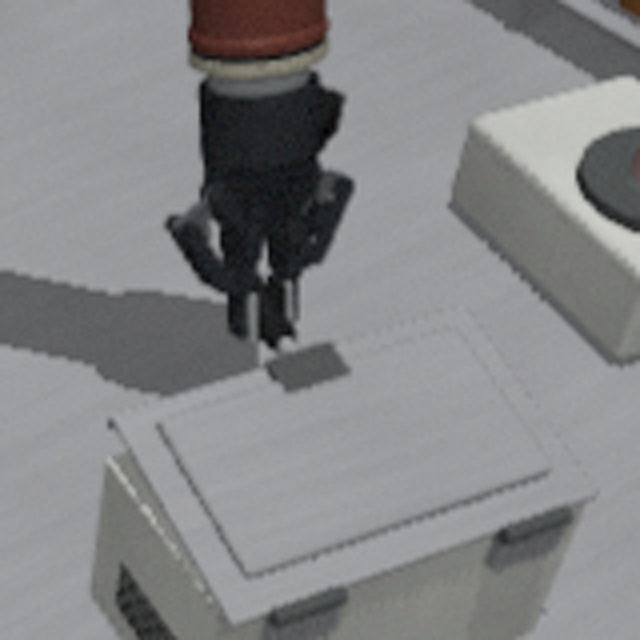

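Call:
{"method": "send_rows", "body": {"travel": [[-9.3, 0, -6.2], [-9.3, 0, -6.2], [-9.3, 0, -6.2], [-9.3, 0, -6.2], [-9.3, 0, -6.2], [-9.3, 0, -6.2], [-9.3, 0, -6.2], [-9.3, 0, -6.2], [-9.3, 0, -6.2], [-9.3, 0, -6.2], [-9.3, 0, -6.2], [0, 0, 0]], "dr": [[0, 2, 0], [0, 2, 0], [0, 2, 0], [0, 2, 0], [0, 2, 0], [0, 2, 0], [0, 2, 0], [0, 2, 0], [0, 2, 0], [0, 2, 0], [0, 2, 0], [0, 0, 0]], "gripper": [255, 255, 255, 255, 255, 255, 255, 255, 255, 255, 255, 255]}}

```text
t: 26.65
position: [0.526, 0.2461, 0.4144]
orientation: [-0.035, 0.089, 0.995, 0.004]
ft_force: [-3.4, 3.8, -0.8]
opening: 0.241
```

```bash
python3 - <<'E'
from h import *
look('q',(340,20,520,200),(165,130,295,240))
E
```

```text
26.75 grasp [0.5148 0.2482 0.2595] axes [-0.9817  0.1769  0.0698] [0.1774 0.9841 0.0004] [-0.0686  0.0128 -0.9976] q [-0.8033  0.2114  0.356   1.6177 -0.1168  1.383   0.9651] F [-1.4984  4.5523 -0.7549] op 0.23509955885677167
```

View pics/cscene_q.png

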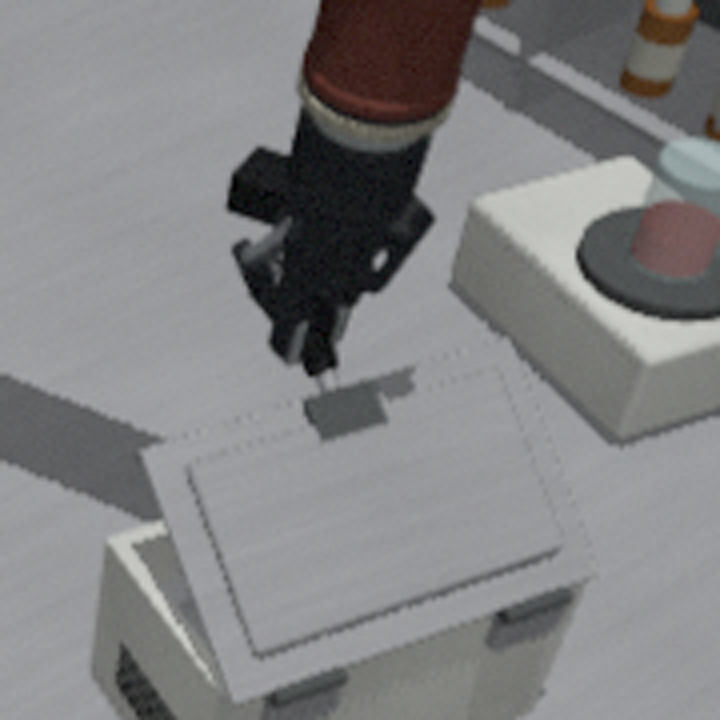

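Call:
{"method": "send_rows", "body": {"travel": [[-9.3, 0, -6.2], [-9.3, 0, -6.2], [-9.3, 0, -6.2], [-9.3, 0, -6.2], [-9.3, 0, -6.2], [-9.3, 0, -6.2], [-9.3, 0, -6.2], [-4.7, 0, -3.1], [-4.7, 0, -3.1], [0, 0, 0], [0, 0, 0], [0, 0, 0]], "dr": [[0, 2, 0], [0, 2, 0], [0, 2, 0], [0, 2, 0], [0, 2, 0], [0, 2, 0], [0, 2, 0], [0, 1, 0], [0, 1, 0], [0, 0, 0], [0, 0, 0], [0, 0, 0]], "gripper": [255, 255, 255, 255, 255, 255, 255, 255, 255, 255, 255, 255]}}

```text
t: 27.95
position: [0.6062, 0.2312, 0.4485]
orientation: [-0.173, 0.088, 0.981, 0.016]
ft_force: [-3.3, 3.8, 2.2]
opening: 0.24
```

```bash
python3 - <<'E'
from h import *
look('r',(340,20,520,200),(165,110,295,240))
t=cv2.imread('pics/scene_r.png')[:,:,::-1]; crop('s',t,270,210,350,310,6,'cs_r.png')
E
```

```text
28.05 grasp [0.5542 0.2406 0.3031] axes [-0.9251  0.1665  0.3414] [0.1772 0.9842 0.0002] [-0.336   0.0607 -0.9399] q [-0.6364  0.4513  0.3803  1.2741 -0.3155  1.7603  1.1171] F [-3.1324  3.6505  2.2268] op 0.23441498279435777
```

View pics/cscene_r.png

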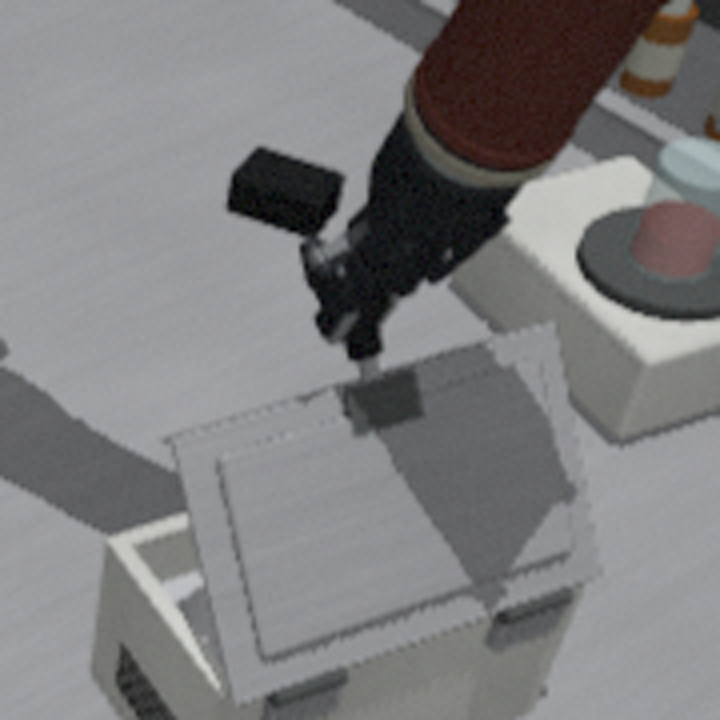

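View pics/top_r.png

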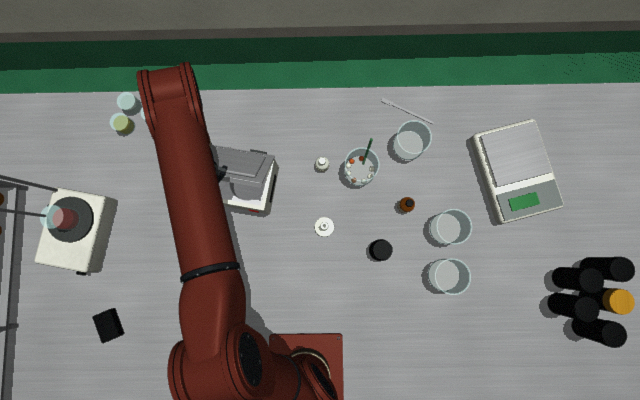

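View pics/cs_r.png

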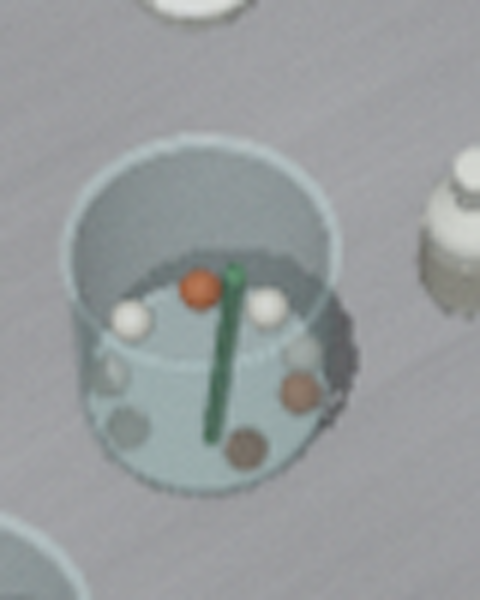

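```bash
python3 - <<'E'
from h import *
np.set_printoptions(precision=1,suppress=True)
u=np.array([.984,-.179,0]); w=np.array([.179,.984,0]); hg=np.array([.687,.2155,.139])
for a in(40,45,50,55,60):
    r=np.radians(a); b=hg-.17*np.cos(r)*u+np.array([0,0,.17*np.sin(r)+.004])
    print(a,proj('scene',b-.137*w),proj('scene',b+.137*w))
s,_,_=pose(); print(s['t'],s['joint_velocities'])
E
```

```text
40 [377.1 130.4] [470.3 101. ]
45 [379.7 129.4] [473.9  99.7]
50 [382.6 129. ] [477.7  99. ]
55 [385.6 129.1] [481.8  98.7]
60 [388.9 129.7] [486.   98.9]
28.05 [-0. -0.  0. -0. -0.  0. -0.]
```

Call:
{"method": "send_rows", "body": {"travel": [[0, 0, 0], [0, 0, 0], [0, 0, 0], [0, 0, 0], [0, 0, 0]], "dr": [[0, 0, 0], [0, 0, 0], [0, 0, 0], [0, 0, 0], [0, 0, 0]], "gripper": [255, 255, 255, 255, 255]}}

```text
t: 28.55
position: [0.6062, 0.2312, 0.4485]
orientation: [-0.173, 0.088, 0.981, 0.016]
ft_force: [-3.2, 4.8, 2.3]
opening: 0.238
```

```bash
python3 - <<'E'
from h import *
s,p,M=pose(); print(s['t'],p+.1547*M[:,2],s['opening'],s['ft_force'])
print(workorder.hand_in())
E
```

```text
28.55 [0.5542415  0.24057893 0.30312775] 0.23809994486992747 [-3.22236428  4.76425134  2.33830357]
the job is handed in; nothing more can be done
None
```

I carried out the whole job and handed it in at 28.55 s, with the gripper still holding the lid's handle. The hand-in reports no verdict, so I can only give my own last checks.

- **Stirring:** I took the rod from its stand and lowered its end to about 7 mm above the floor of the leftmost beaker, clear of the beads. I stirred four full turns at 25 mm radius. At least two of the terracotta beads moved well over 10 mm.
- **Rod and beaker:** I let the rod go leaning on the rim. The last pictures show it resting low in the beaker, the beaker where it stood, and all eight beads inside.
- **Lid:** I gripped the black handle at 60 N and lifted the lid along its arc. The hand's position puts it at 49.6 to 50.6 degrees, and the lid corners in the picture match 50 degrees. The arm was still, with about 6 N on the wrist.
- **Other objects:** the last overhead view shows the bottles and the jar where they stood.

**Disagreements:**
- The two cameras differed by about 5 mm sideways, so I used their mean and checked it against the fingers.
- The move to the bath ended about 7 mm short, which I corrected before gripping.
- The joint model I fitted was only good to about 8 mm, so I used it only to check reach.

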